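# Set painted baubles into a graded display tray by size

### The job

The four painted baubles have dried: lift each off its cork ring and set it in the pink display tray, in order of size, the smallest bauble in the smallest dimple up to the largest in the largest, every one seated with its brass cap upward. They are fragile, so lower each one gently without dropping it or pressing it into the tray, and leave the blue paint tin standing where it is.

Things in the scene. Friction and masses are not known exactly. Their poses are not given: they have to be found in the camera images.
- ochre_centre (a point): centre of the rigid round bauble, ochre yellow with cream bands (the smallest), 34 mm in diameter, under 80 g; z points out of the small brass hanging cap, which stands 7 mm proud of the ball. It starts cap up, resting freely on a cork drying ring fixed to the table (14 mm high, narrower than the ball; bauble centre 26 mm above the table), from which it lifts straight off. It bears an ordinary finger grip but rolls away if nudged.
- teal_centre (a point): centre of the rigid round bauble, pale teal with cream bands (second smallest), 44 mm in diameter, under 80 g; z points out of the small brass hanging cap, which stands 7 mm proud of the ball. It starts cap up, resting freely on a cork drying ring fixed to the table (14 mm high, narrower than the ball; bauble centre 30 mm above the table), from which it lifts straight off. It bears an ordinary finger grip but rolls away if nudged.
- coral_centre (a point): centre of the rigid round bauble, coral red with gold bands (second largest), 54 mm in diameter, under 80 g; z points out of the small brass hanging cap, which stands 7 mm proud of the ball. It starts cap up, resting freely on a cork drying ring fixed to the table (14 mm high, narrower than the ball; bauble centre 36 mm above the table), from which it lifts straight off. It bears an ordinary finger grip but rolls away if nudged.
- navy_centre (a point): centre of the rigid round bauble, navy blue with cream bands (the largest), 64 mm in diameter, under 80 g; z points out of the small brass hanging cap, which stands 7 mm proud of the ball. It starts cap up, resting freely on a cork drying ring fixed to the table (14 mm high, narrower than the ball; bauble centre 42 mm above the table), from which it lifts straight off. It bears an ordinary finger grip but rolls away if nudged.
- dimple1: the smallest of the four round dimples in the display tray, 21 mm across and 6 mm deep, dark felt at the bottom; origin at the centre of its mouth, level with the tray's flat top; x points along the row towards the larger dimples, z up. A 34 mm bauble seated in it has its centre 13.4 mm above the origin.
- dimple2: the second smallest of the four round dimples in the display tray, 27 mm across and 7 mm deep, dark felt at the bottom; origin at the centre of its mouth, level with the tray's flat top; x points along the row towards the larger dimples, z up. A 44 mm bauble seated in it has its centre 17.3 mm above the origin.
- dimple3: the second largest of the four round dimples in the display tray, 33 mm across and 8 mm deep, dark felt at the bottom; origin at the centre of its mouth, level with the tray's flat top; x points along the row towards the larger dimples, z up. A 54 mm bauble seated in it has its centre 21.2 mm above the origin.
- dimple4: the largest of the four round dimples in the display tray, 40 mm across and 9 mm deep, dark felt at the bottom; origin at the centre of its mouth, level with the tray's flat top; x points along the row towards the larger dimples, z up. A 64 mm bauble seated in it has its centre 25.1 mm above the origin.
- tray: pale pink wooden display tray with a flush cream top, fixed to the table and turned any way round: 330 mm long (its x, along the row, smallest dimple at -x, largest at +x), 100 mm wide, flat top 24 mm above the table; origin at the centre of its underside. The dimples lie on its centre line at x = -103.5, -44.5, 24.5 and 103.5 mm; seated baubles stand about 20 mm apart, so the room for fingers is on both sides across the row, above the flat top.
- tin_centre (a point): centre of the steel paint tin with the blue band and blue lid, loose on the table, 74 mm in diameter and 88 mm high; z up. Bystander: leave it standing where it is. The other things round about are tins, pots and brushes up to 175 mm high, all at least 85 mm (to their axis) from any bauble.
Mind the look-alikes: they are no part of the job. What is shaped like the part that bears ochre_centre but black is not meant.

How it is judged:
By the outcome, as a careful person would: the job done as asked, in the order asked, and still so for the second after the job is handed in, with the robot touching nothing.
It also fails if it takes over 99 s, if anything falls off the work surface, if the arm or the gripper's body presses on something with over 40 N, if the wrist force passes 120 N, or if a joint passes its speed limit or range.

### The arm

A 6-joint arm with a two-finger parallel gripper is mounted at the origin on the work surface. World frame = base frame: x ahead of the robot, y to its left, z up, the work surface at z = 0. Lengths are in m, angles in rad, forces in N, time in s.
With the tool pointing down it reaches from about 0.325 to 0.775 m from the base axis. Payload 5.5 kg.
Tool frame: the origin (TCP) lies midway between the tips of the shut fingers; the grasp point (between the pads) lies 19 mm behind it (robot.grip_point_offset is the distance from the TCP to the grasp point, in m); x points along the fingers, z is the direction in which the jaws open and shut, and the axes are right-handed (so a half turn about x gives the same grasp; the last joint's range is limited). The gripper opens to 85 mm and grips with 20 to 120 N. Pads are 22 mm wide; open, the fingers measure 114 mm over their backs; the gripper's body (76 mm by 85 mm) begins 54 mm behind the grasp point. The pads swing forward as they close: fully open they stand 13 mm farther back than shut.
Start: joints at [1.166, 0.091, 1.231, -0, 1.82, -0.057], TCP at [0.205, 0.564, 0.207] pointing down, gripper open.
Joint ranges: [-2.87, 2.87], [-0.86, 2.18], [0.17, 2.46], [-1.51, 4.65], [0.06, 2.69], [-2.65, 2.65]. Speed limits (rad/s): [2.57, 2.57, 3.01, 3.14, 3.14, 3.14].

### API

Orientations are given as a unit quaternion [w, x, y, z].
In Python, from station import robot gives the robot as it stands.
- The arm moves only by the shell command python3 -m handwheel 'ROWS'. ROWS is JSON, one flat list of numbers, 5 for each row, row after row: the shift along the tool's x, y, z in cm, then the turn about the tool's x in degrees, then the opening, from 0 (shut) to 1 (fully open). In form: [x, y, z, twist, claw, x, y, z, twist, claw, ...]. A call has 1 to 20 rows; each row is the pose to reach, as a shift and turn from the pose commanded when the call began, along the tool's axes at that moment; what a row does not reach only later rows make up. A row lasts 1/10 s, in which the tool goes at most 50 mm and 8.59 degrees, less where a joint would pass 70% of its speed; a pose out of reach is approached as far as the arm can. A call with a gripper value outside its range is refused whole. The fingers move at their own pace and stop on an object; the grip force is fixed at half the most. Time passes only in rows, so rows that repeat a pose let the fingers close. It gives the time, the measured TCP pose, the force and the opening at its end, in the units of the state.
- robot.get_state(): the state, without advancing time (a new reading comes with each control period).
- robot.read_camera(name): name is "scene" or "top" or "wrist"; returns a dict with "image" (384x512x3 uint8, red, green, blue), "camera_matrix" (3x3 intrinsics, pixels), "pose" (4x4, takes a point from camera to world coordinates). Camera axes: x right, y up, looking along -z (the intrinsics and any distortion apply to the point x, -y, -z); pixel columns grow to the right and rows downward; lengths in m; the calibration is good to about 2 mm. A picture is of the moment at which its call begins. There is no depth.
- robot.close_job(): hands the job in, once; it reports no verdict.
The state is a dict: "t": time; "qpos": joint angles; "dq": joint speeds; "tau": joint torques, N m; "ee_pos": TCP position; "tcp_rot": TCP orientation; "ft_force": force on the tool from outside, world axes, zero at the start; "wrist_torque": the same for the moment, N m; "grip_width": finger opening in m.
Only numpy, scipy, OpenCV 4.12 (cv2) and the standard library are available. Lean on these libraries where they do the work, as an engineer would, in place of code of your own. Each camera call takes 0.05 s, during which the arm holds its last target.

## Working session

There is one attempt and no reset: what is moved stays moved. The work goes in short steps, Python scripts to look and compute and a shell command to move; the robot and the scene stay as the last step left them, time stands still between calls to the robot, and variables do not carry over. Pictures are saved under pics/ and viewed, and the job is handed in when it is done.

```bash
ls; mkdir -p pics; python3 - <<'E'
from station import robot
import cv2
s=robot.get_state()
print({k:s[k] for k in('t','ee_pos','tcp_rot','grip_width','ft_force')}, robot.grip_point_offset)
for n in('scene','top','wrist'):
    c=robot.read_camera(n); cv2.imwrite(f'pics/{n}0.png',c['image'][:,:,::-1]); print(n,c['camera_matrix'].round(1).tolist(),c['pose'].round(3).tolist(),[k for k in c])
E
```

```text
pics
{'t': 0.0, 'ee_pos': array([0.20436512, 0.56377205, 0.20546845]), 'tcp_rot': array([ 0.57838804, -0.40630774,  0.5795526 ,  0.40558609]), 'grip_width': 0.08520332562832734, 'ft_force': array([-0.40380359,  0.17146291,  0.41515949])} 0.0187
scene [[365.3, 0.0, 247.5], [0.0, 365.3, 192.4], [0.0, 0.0, 1.0]] [[-0.719, -0.573, 0.395, 0.896], [0.695, -0.58, 0.425, 0.399], [-0.015, 0.58, 0.815, 0.796], [0.0, 0.0, 0.0, 1.0]] ['image', 'camera_matrix', 'pose']
top [[456.6, 0.0, 249.6], [0.0, 456.6, 200.0], [0.0, 0.0, 1.0]] [[-0.003, 0.994, -0.112, 0.416], [-1.0, -0.005, -0.02, 0.009], [-0.021, 0.112, 0.993, 1.35], [0.0, 0.0, 0.0, 1.0]] ['image', 'camera_matrix', 'pose']
wrist [[305.1, 0.0, 254.4], [0.0, 305.1, 192.7], [0.0, 0.0, 1.0]] [[0.341, -0.89, -0.303, 0.126], [0.94, 0.322, 0.112, 0.592], [-0.002, -0.323, 0.947, 0.372], [0.0, 0.0, 0.0, 1.0]] ['image', 'camera_matrix', 'pose']
```

View pics/top0.png

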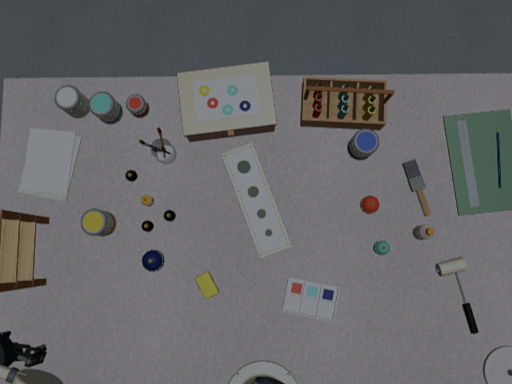

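View pics/scene0.png

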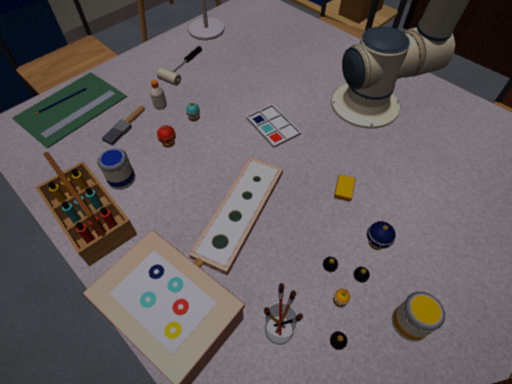

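View pics/wrist0.png

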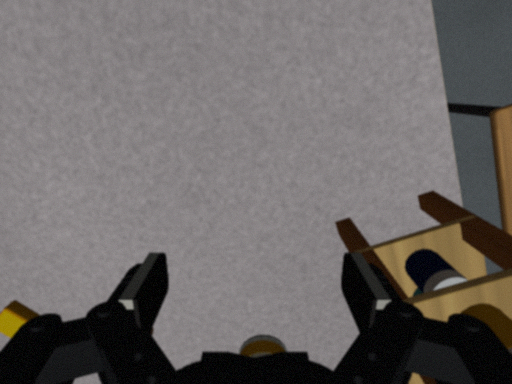

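```bash
cat > h.py <<'E'
import cv2,numpy as np
def ray(c,u,v):
    K,P=c['camera_matrix'],c['pose']
    p=np.linalg.solve(K,[u,v,1]); d=P[:3,:3]@np.array([p[0],-p[1],-p[2]]); return P[:3,3],d/np.linalg.norm(d)
def onplane(c,u,v,z):
    o,d=ray(c,u,v); return o+d*(z-o[2])/d[2]
def proj(c,X):
    K,P=c['camera_matrix'],c['pose']
    q=P[:3,:3].T@(np.asarray(X)-P[:3,3]); q=K@np.array([q[0],-q[1],-q[2]]); return q[:2]/q[2]
def tri(c1,p1,c2,p2):
    o1,d1=ray(c1,*p1);o2,d2=ray(c2,*p2)
    s=np.linalg.lstsq(np.c_[d1,-d2],o2-o1,rcond=None)[0]
    a,b=o1+s[0]*d1,o2+s[1]*d2; return (a+b)/2,np.linalg.norm(a-b)
def crop(c,u,v,r,f,name):
    im=c['image'][max(0,v-r):v+r,max(0,u-r):u+r,::-1]
    im=cv2.resize(im,None,fx=f,fy=f,interpolation=cv2.INTER_CUBIC); cv2.imwrite('pics/'+name,im)
E
python3 - <<'E'
from station import robot
from h import *
t=robot.read_camera('top');s=robot.read_camera('scene')
a=[cv2.resize(c['image'][v-r:v+r,u-r:u+r,::-1],(290,290),interpolation=cv2.INTER_CUBIC) for c,u,v,r in((t,150,205,40),(t,376,225,40),(t,152,260,30),(s,345,300,50),(s,180,125,35),(s,380,235,30))]
cv2.imwrite('pics/c1.png',np.vstack([np.hstack(a[:2]),np.hstack(a[3:5])])[:, :])
for n,c in(('t',t),('s',s)):
    np.save(n+'.npy',c['image'])
    hsv=cv2.cvtColor(c['image'],cv2.COLOR_RGB2HSV)
    for nm,pt in dict(ochre=dict(t=(147,200),s=(342,297)),teal=dict(t=(382,247),s=(193,110)),coral=dict(t=(370,204),s=(166,134)),navy=dict(t=(152,260),s=(381,234))).items():
        u,v=pt[n]; print(n,nm,hsv[v-3:v+4:3,u-6:u+7:3].reshape(-1,3).tolist())
E
```

```text
t ochre [[16, 38, 102], [23, 179, 124], [25, 175, 130], [18, 140, 120], [135, 9, 115], [18, 126, 109], [22, 158, 97], [27, 159, 117], [20, 183, 124], [13, 55, 56], [170, 7, 107], [20, 192, 118], [20, 182, 123], [21, 95, 102], [150, 3, 87]]
t teal [[91, 78, 78], [88, 112, 100], [90, 106, 116], [89, 108, 118], [89, 64, 107], [90, 102, 75], [89, 104, 103], [28, 57, 67], [20, 134, 101], [89, 117, 107], [92, 62, 82], [89, 109, 94], [90, 104, 113], [89, 110, 116], [89, 109, 98]]
t coral [[2, 185, 98], [2, 181, 120], [3, 173, 121], [5, 174, 113], [2, 190, 125], [2, 186, 100], [2, 180, 119], [12, 164, 84], [17, 163, 102], [3, 191, 127], [2, 192, 85], [2, 181, 110], [3, 180, 123], [3, 185, 123], [2, 185, 117]]
t navy [[114, 188, 53], [114, 199, 59], [113, 168, 70], [114, 187, 60], [113, 173, 53], [115, 187, 56], [22, 146, 103], [126, 40, 63], [115, 156, 67], [114, 207, 53], [115, 212, 53], [120, 100, 56], [114, 183, 64], [116, 183, 57], [113, 209, 50]]
s ochre [[19, 233, 136], [23, 255, 152], [20, 209, 100], [21, 229, 97], [19, 255, 132], [17, 178, 130], [22, 255, 153], [25, 255, 150], [22, 255, 151], [18, 255, 133], [15, 126, 95], [19, 240, 135], [19, 255, 147], [19, 255, 142], [15, 146, 115]]
s teal [[90, 148, 110], [90, 134, 135], [90, 140, 124], [89, 151, 91], [150, 5, 105], [90, 134, 93], [89, 154, 104], [89, 150, 95], [89, 154, 71], [83, 15, 70], [92, 82, 62], [90, 53, 77], [88, 62, 74], [86, 99, 54], [0, 9, 81]]
s coral [[2, 235, 151], [2, 201, 157], [2, 218, 153], [2, 222, 125], [3, 252, 88], [2, 228, 133], [2, 220, 140], [3, 233, 129], [3, 232, 110], [3, 230, 83], [4, 229, 107], [2, 223, 112], [2, 214, 106], [6, 231, 85], [9, 218, 68]]
s navy [[117, 190, 51], [115, 178, 66], [117, 168, 70], [114, 191, 64], [114, 199, 59], [114, 238, 45], [117, 183, 60], [115, 182, 63], [114, 200, 60], [116, 195, 55], [112, 237, 42], [112, 233, 46], [113, 201, 52], [115, 208, 54], [115, 213, 48]]
```

View pics/c1.png

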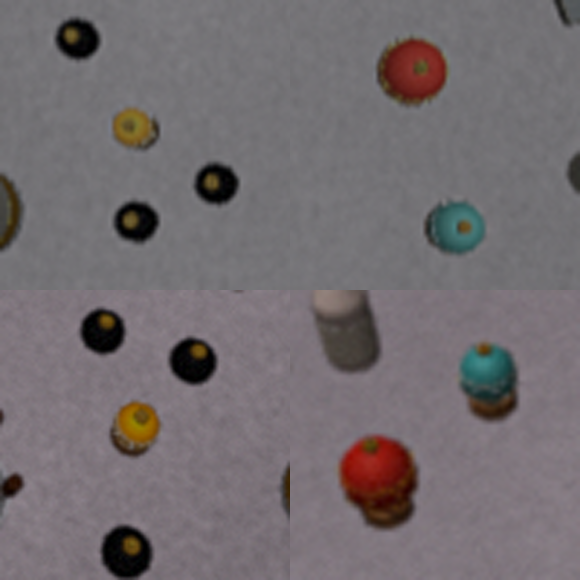

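```bash
cat > det.py <<'E'
from h import *
def ball(img,near,lo,hi,rad=25):
    hsv=cv2.cvtColor(img,cv2.COLOR_RGB2HSV)
    m=cv2.inRange(hsv,lo,hi); k=np.zeros_like(m); cv2.circle(k,near,rad,255,-1); m&=k
    m=cv2.morphologyEx(m,cv2.MORPH_CLOSE,np.ones((5,5),np.uint8))
    cs=cv2.findContours(m,cv2.RETR_EXTERNAL,cv2.CHAIN_APPROX_NONE)[0]
    c=max(cs,key=cv2.contourArea)
    (u,v),r=cv2.minEnclosingCircle(c); M=cv2.moments(c)
    return (u,v),r,(M['m10']/M['m00'],M['m01']/M['m00']),np.sqrt(cv2.contourArea(c)/np.pi)
COL=dict(ochre=((13,90,60),(32,255,255)),teal=((80,40,40),(98,255,255)),coral=((0,120,50),(12,255,255)),navy=((105,90,25),(125,255,255)))
Z=dict(ochre=.026,teal=.030,coral=.036,navy=.042); R=dict(ochre=.017,teal=.022,coral=.027,navy=.032)
E
python3 - <<'E'
from station import robot
from det import *
t=robot.read_camera('top');s=robot.read_camera('scene')
for nm,a,b in(('ochre',(147,200),(342,297)),('teal',(382,247),(193,110)),('coral',(370,204),(166,134)),('navy',(152,260),(381,234))):
    d1=ball(t['image'],a,*COL[nm],14);d2=ball(s['image'],b,*COL[nm],17)
    D=1.35-Z[nm]
    print(nm,'r px exp',round(456.6*R[nm]/D,1),np.round([d1[1],d1[3]],1),np.round(d1[0]+d1[2],1),'plane',onplane(t,*d1[0],Z[nm]).round(4),onplane(t,*d1[2],Z[nm]).round(4),'scene',np.round([d2[1],d2[3]],1),np.round(d2[0],1),onplane(s,*d2[0],Z[nm]).round(4),'tri',tri(t,d1[0],s,d2[0])[0].round(4))
# tray: dimples
hsv=cv2.cvtColor(t['image'],cv2.COLOR_RGB2HSV)
g=cv2.cvtColor(t['image'],cv2.COLOR_RGB2GRAY)
crop(t,256,200,64,6,'tray.png')
print(hsv[200,230:290:3].tolist())
for c,pts in((t,((244,167),(253,192),(261,213),(268,233))),(s,((220,242),(235,216),(247,196),(257,179)))):
    P=[]
    for p in pts:
        g=cv2.cvtColor(c['image'],cv2.COLOR_RGB2GRAY); k=np.zeros_like(g); cv2.circle(k,p,12,255,-1)
        vals=g[k>0]; th=(np.percentile(vals,2)+np.percentile(vals,85))/2
        m=((g<th)&(k>0)).astype(np.uint8)
        cs=max(cv2.findContours(m,cv2.RETR_EXTERNAL,cv2.CHAIN_APPROX_NONE)[0],key=cv2.contourArea); M=cv2.moments(cs)
        X=onplane(c,M['m10']/M['m00'],M['m01']/M['m00'],.023); P.append(X); print(p,X.round(4),M['m00'])
    P=np.array(P); print(np.linalg.norm(np.diff(P,axis=0),axis=1), 'expect .079 .069 .059')
E
```

```text
ochre r px exp 5.9 [5.7 4.9] [146.4 199.7 146.3 199.6] plane [0.568  0.3385 0.026 ] [0.5682 0.3388 0.026 ] scene [8.7 7.6] [341.8 296.6] [0.5701 0.3362 0.026 ] tri [0.5688 0.3374 0.025 ]
teal r px exp 7.6 [7.6 7. ] [381.5 247.5 381.6 247.4] plane [ 0.4265 -0.3412  0.03  ] [ 0.4269 -0.3416  0.03  ] scene [6.7 6.2] [192.2 109.3] [ 0.428  -0.3464  0.03  ] tri [ 0.4281 -0.3421  0.0324]
coral r px exp 9.4 [8.9 8.1] [369.9 204.3 370.  204. ] plane [ 0.55   -0.3107  0.036 ] [ 0.5511 -0.311   0.036 ] scene [10.7  9. ] [166.4 135.6] [ 0.5548 -0.3064  0.036 ] tri [ 0.5512 -0.3128  0.0286]
navy r px exp 11.2 [10.   9.4] [152.2 260.2 152.  260.2] plane [0.3922 0.314  0.042 ] [0.3922 0.3145 0.042 ] scene [13.2 12. ] [381.2 234. ] [0.392  0.3099 0.042 ] tri [0.393  0.3117 0.0451]
[[143, 9, 117], [130, 7, 113], [130, 7, 116], [43, 17, 137], [111, 13, 139], [107, 13, 138], [107, 13, 138], [111, 13, 139], [107, 13, 138], [107, 13, 138], [103, 13, 138], [107, 13, 137], [103, 13, 139], [107, 13, 139], [45, 11, 135], [140, 6, 119], [135, 4, 114], [130, 6, 118], [135, 9, 120], [135, 9, 116]]
(244, 167) [0.6655 0.0539 0.023 ] 112.0
(253, 192) [0.5917 0.0262 0.023 ] 79.5
(261, 213) [0.527  0.0026 0.023 ] 52.0
(268, 233) [ 0.4712 -0.0177  0.023 ] 29.0
[0.07885297 0.06881769 0.05935916] expect .079 .069 .059
(220, 242) [0.6681 0.0518 0.023 ] 162.5
(235, 216) [0.5938 0.0246 0.023 ] 93.5
(247, 196) [5.292e-01 4.000e-04 2.300e-02] 52.0
(257, 179) [ 0.4737 -0.0202  0.023 ] 25.0
[0.07915675 0.06901631 0.05918726] expect .079 .069 .059
```

View pics/tray.png

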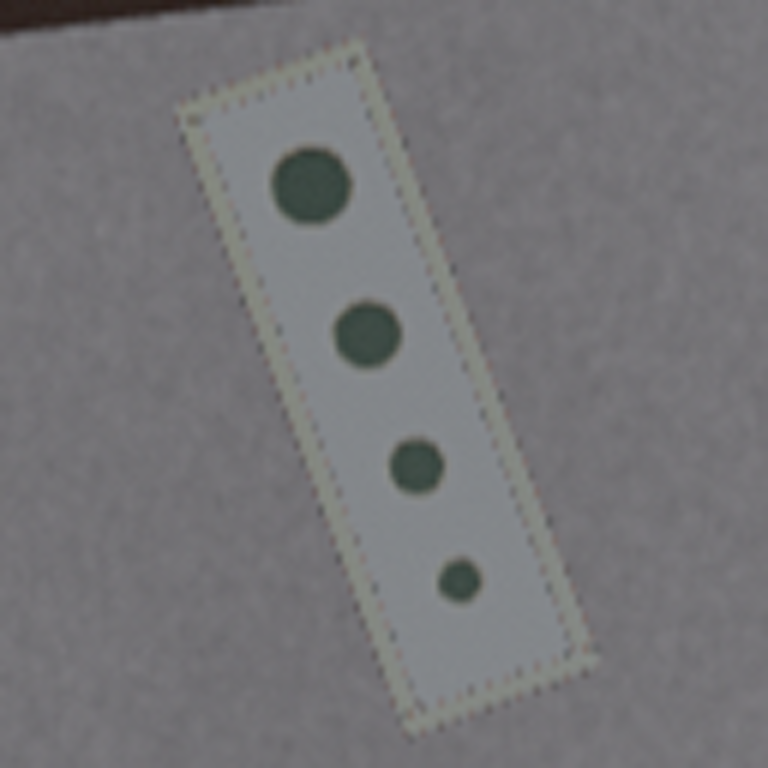

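```bash
cat >> h.py <<'E'
from scipy.spatial.transform import Rotation as Rn
def Rt(s): 
    q=s['tcp_rot']; return Rn.from_quat([q[1],q[2],q[3],q[0]]).as_matrix()
def togo(s,X): # shift in tool axes, cm
    return (Rt(s).T@(np.asarray(X)-s['ee_pos'])*100).round(2)
E
python3 - <<'E'
from station import robot
from h import *
s=robot.get_state();R=Rt(s);print(R.round(3))
print('jaw yaw',np.degrees(np.arctan2(R[1,2],R[0,2])),'y yaw',np.degrees(np.arctan2(R[1,1],R[0,1])), s['qpos'].round(3))
print(togo(s,[.567,.338,.18]))
w=robot.read_camera('wrist')
X=s['ee_pos'].copy();print(proj(w,X));X[2]=.026;print(proj(w,X))
E
```

```text
[[-0.    -0.94   0.341]
 [-0.     0.341  0.94 ]
 [-1.     0.    -0.   ]]
jaw yaw 70.07442597828164 y yaw 160.07442550110284 [ 1.166  0.091  1.231 -0.     1.82  -0.057]
[  2.63 -41.78  -8.89]
[255.86009233 233.84883659]
[255.31893019 163.99924213]
```

```bash
python3 -m handwheel '[0,-5,-1,8,1, 0,-10,-2,16,1, 0,-15,-3,24,1, 0,-20,-4,32,1, 0,-25,-5,40,1, 0,-30,-6,48,1, 0,-35,-7,56,1, 0,-40,-8,64,1, 0,-41.8,-8.9,72,1, 0,-41.8,-8.9,80,1, 1,-41.8,-8.9,88,1, 2.6,-41.8,-8.9,96,1, 2.6,-41.8,-8.9,104,1, 2.6,-41.8,-8.9,112,1, 2.6,-41.8,-8.9,120,1, 2.6,-41.8,-8.9,128,1, 2.6,-41.8,-8.9,136,1, 2.6,-41.8,-8.9,139.8,1, 2.6,-41.8,-8.9,139.8,1]'
python3 - <<'E'
from station import robot
from h import *
w=robot.read_camera('wrist');cv2.imwrite('pics/w1.png',w['image'][:,:,::-1])
s=robot.get_state();R=Rt(s);print(s['ee_pos'],np.degrees(np.arctan2(R[1,2],R[0,2])),s['qpos'].round(2),proj(w,[.568,.338,.026]),proj(w,[.5688,.3374,.050]))
E
```

```text
t: 2.3
ee_pos: [0.5671, 0.3379, 0.1805]
tcp_rot: [0.58, 0.404, 0.58, -0.404]
ft_force: [-0.7, -0.0, 0.2]
grip_width: 0.0852
[0.56714411 0.33793903 0.18054522] -69.6334729811558 [ 0.49  0.25  1.1  -0.    1.79  1.7 ] [253.78683216 168.64315245] [254.58701575 174.04708326]
```

View pics/w1.png

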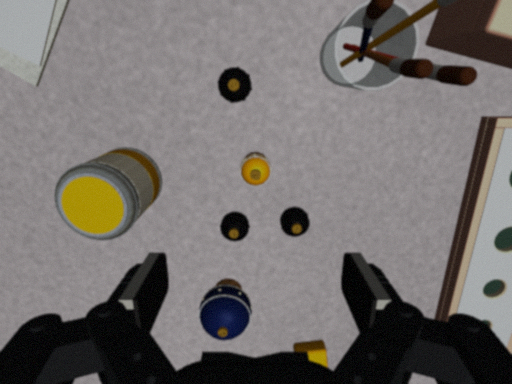

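```bash
python3 - <<'E'
from station import robot
from det import *
w=robot.read_camera('wrist')
crop(w,256,170,40,7,'w1c.png')
d=ball(w['image'],(256,170),*COL['ochre'],22);print(np.round(d[0]+d[2],1),d[1],d[3])
for p in(d[0],d[2]): print(onplane(w,*p,.026).round(4))
print(onplane(w,256,174,.050))
d=ball(w['image'],(225,310),*COL['navy'],38);print(d); print(onplane(w,*d[0],.042).round(4))
s=robot.get_state();print(togo(s,[.568,.3375,.014]))
E
```

```text
[255.2 168.8 255.3 169.5] 15.916621208190918 14.439285835884782
[0.5684 0.3365 0.026 ]
[0.5676 0.3362 0.026 ]
[0.56933837 0.33608931 0.05      ]
((224.57180786132812, 312.8002624511719), 26.042665481567383, (224.5207871396896, 313.9009608277901), np.float64(23.96311821686732))
[0.3899 0.31   0.042 ]
[16.65  0.07  0.07]
```

View pics/w1c.png

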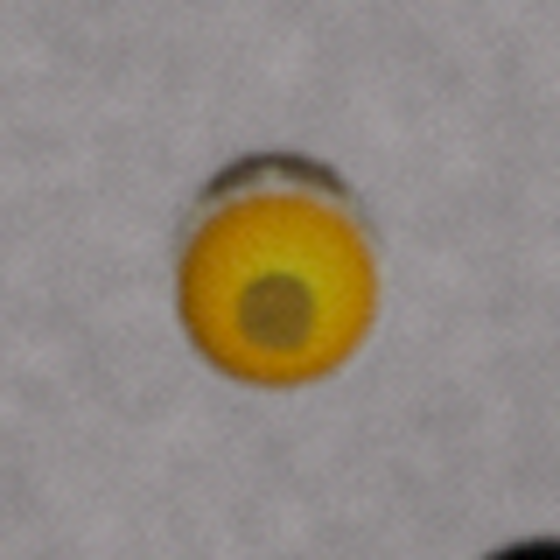

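```bash
python3 -m handwheel '[3,0.1,0.1,0,0.7, 7,0.1,0.1,0,0.7, 11,0.1,0.1,0,0.7, 14,0.1,0.1,0,0.7, 15.5,0.1,0.1,0,0.7, 16.2,0.1,0.1,0,0.7, 16.6,0.1,0.1,0,0.7, 16.6,0.1,0.1,0,0.7]'
python3 - <<'E'
from station import robot
from h import *
w=robot.read_camera('wrist');cv2.imwrite('pics/w2.png',w['image'][:,:,::-1])
t=robot.read_camera('scene');crop(t,345,290,60,6,'s2.png')
E
```

```text
t: 3.2
ee_pos: [0.5692, 0.3378, 0.016]
tcp_rot: [0.581, 0.405, 0.58, -0.403]
ft_force: [-0.8, -0.1, -0.4]
grip_width: 0.0599
```

View pics/w2.png

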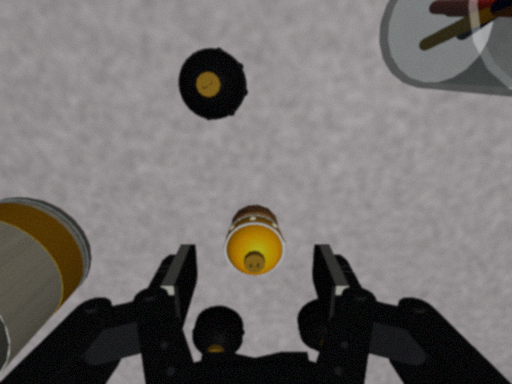

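View pics/s2.png

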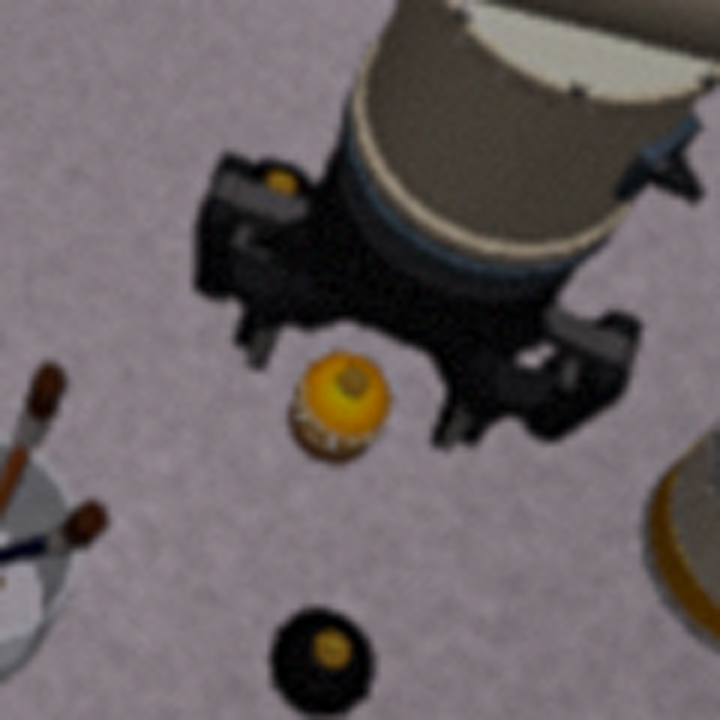

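```bash
python3 - <<'E'
from station import robot
from det import *
w=robot.read_camera('wrist');s=robot.get_state();R=Rt(s)
d=ball(w['image'],(255,248),*COL['ochre'],32);print(np.round(d[0]+d[2],1),d[1],d[3])
print(proj(w,np.r_[s['ee_pos'][:2],.026]))
for p in(d[0],d[2]): X=onplane(w,*p,.026);print(X.round(4),((X-s['ee_pos'])@R*1000).round(1))
print(onplane(w,255,262,.050), s['ee_pos'])
E
```

```text
[254.5 245.2 254.2 245.7] 29.3311824798584 27.914558950087667
[252.94668112 241.01811396]
[0.5671 0.3361 0.026 ] [-9.4 -2.7  0.9]
[0.5668 0.3362 0.026 ] [-9.4 -3.   0.7]
[0.5706205  0.33712518 0.05      ] [0.56937292 0.33787156 0.01661642]
```

```bash
python3 -m handwheel '[0.2,0,0.1,0,0.5, 0.2,0,0.1,0,0.42, 0.2,0,0.1,0,0.3, 0.2,0,0.1,0,0.2, 0.2,0,0.1,0,0.2, 0.2,0,0.1,0,0.2]'
python3 -m handwheel '[-0.3,0,0,0,0.2, -1,0,0,0,0.2, -2.5,0,0,0,0.2, -5,0,0,0,0.2, -8,0,0,0,0.2, -8,0,0,0,0.2]'
python3 - <<'E'
from station import robot
from h import *
w=robot.read_camera('wrist');cv2.imwrite('pics/w3.png',w['image'][:,:,::-1])
s=robot.get_state();print(s['ee_pos'],s['ft_force'])
E
```

```text
t: 3.95
ee_pos: [0.5694, 0.3377, 0.0153]
tcp_rot: [0.581, 0.405, 0.58, -0.403]
ft_force: [-2.4, 1.2, 8.0]
grip_width: 0.0171
t: 4.55
ee_pos: [0.5713, 0.3375, 0.0997]
tcp_rot: [0.582, 0.407, 0.578, -0.401]
ft_force: [-0.2, 0.3, 1.4]
grip_width: 0.0171
[0.5704892  0.33712664 0.09702476] [ 0.52327122 -0.35788697 -0.69772326]
```

View pics/w3.png

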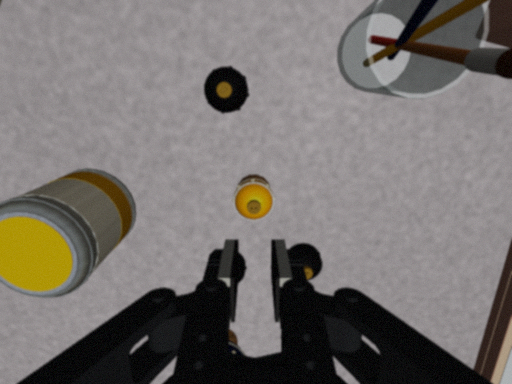

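```bash
python3 - <<'E'
from station import robot
from det import *
w=robot.read_camera('wrist');s=robot.get_state();R=Rt(s)
for z in(.0085,.03,.0425):
  for y in(.011,-.011):
    print(z,y,[proj(w,s['ee_pos']+R@np.array([x,y,z])).round(0).tolist() for x in(0,-.005,-.01,-.015,-.02,-.03)])
crop(w,256,270,64,6,'w3c.png')
d=ball(w['image'],(255,198),*COL['ochre'],28);print(np.round(d[0]+d[2],1),d[1],d[3],onplane(w,*d[0],.026),onplane(w,255,206,.050))
t=robot.read_camera('top');d=ball(t['image'],(147,200),*COL['ochre'],14);print(d[0],d[1])
crop(t,150,200,40,7,'t3c.png')
E
```

```text
0.0085 0.011 [[267.0, 217.0], [268.0, 220.0], [268.0, 224.0], [268.0, 228.0], [269.0, 231.0], [270.0, 240.0]]
0.0085 -0.011 [[267.0, 249.0], [267.0, 253.0], [267.0, 258.0], [268.0, 262.0], [268.0, 267.0], [269.0, 277.0]]
0.03 0.011 [[303.0, 217.0], [304.0, 220.0], [306.0, 224.0], [307.0, 228.0], [309.0, 231.0], [312.0, 240.0]]
0.03 -0.011 [[301.0, 249.0], [302.0, 253.0], [304.0, 258.0], [305.0, 262.0], [306.0, 267.0], [310.0, 277.0]]
0.0425 0.011 [[324.0, 217.0], [326.0, 220.0], [328.0, 224.0], [330.0, 228.0], [332.0, 231.0], [337.0, 240.0]]
0.0425 -0.011 [[321.0, 249.0], [323.0, 253.0], [325.0, 258.0], [327.0, 262.0], [329.0, 267.0], [333.0, 277.0]]
[253.5 197.  253.3 198.2] 22.02850914001465 19.48701347608869 [0.56916576 0.33655368 0.026     ] [0.5707703  0.33586892 0.05      ]
(146.19564819335938, 199.67391967773438) 5.843443870544434
```

View pics/w3c.png

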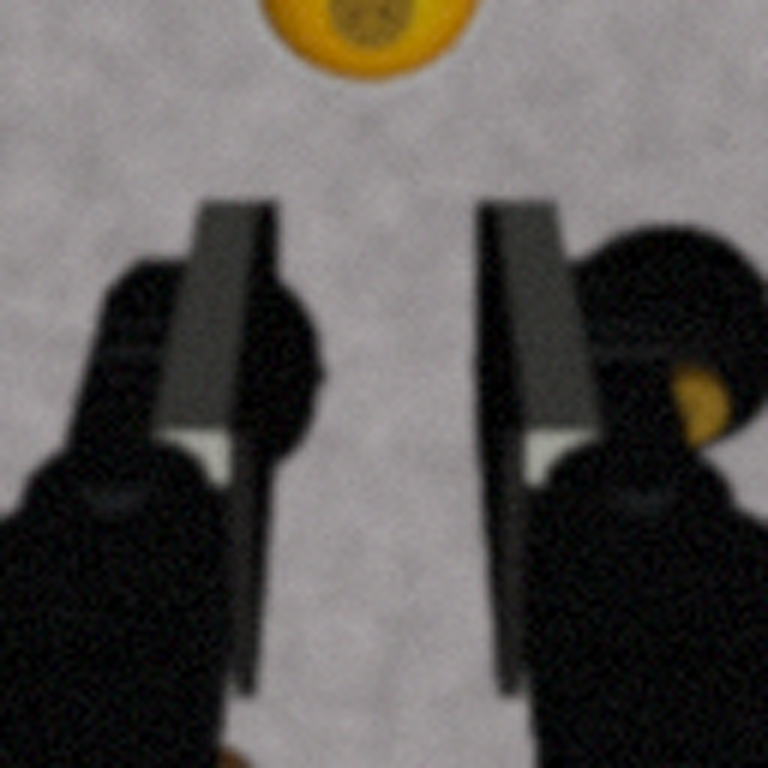

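```bash
python3 - <<'E'
from station import robot
from det import *
s=robot.get_state();R=Rt(s);c=robot.read_camera('scene');t=robot.read_camera('top')
print(s['ee_pos'],proj(c,s['ee_pos']))
u,v=proj(c,s['ee_pos']).astype(int)
for x in (0,-.01,-.02,-.03):print(x,[ (proj(c,s['ee_pos']+R@np.array([x,y,z]))-[u,v]+40).round(1).tolist() for y in(.011,-.011) for z in (.0085,-.0085)])
crop(c,u,v,40,9,'s3.png')
E
```

```text
[0.56883479 0.33631028 0.09274226] [348.765853   284.58827697]
0 [[35.0, 43.6], [43.3, 47.2], [38.2, 34.1], [46.5, 37.6]]
-0.01 [[36.0, 41.8], [44.5, 45.4], [39.3, 32.2], [47.6, 35.6]]
-0.02 [[37.0, 39.8], [45.6, 43.5], [40.3, 30.2], [48.8, 33.7]]
-0.03 [[38.1, 37.9], [46.8, 41.5], [41.4, 28.1], [50.0, 31.7]]
```

View pics/s3.png

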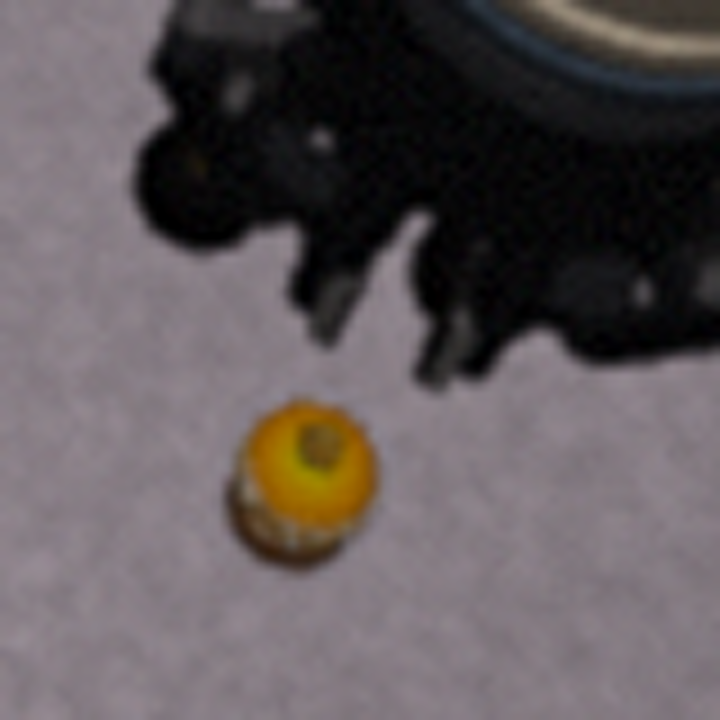

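```bash
python3 -m handwheel '[0,0,0,0,0.4, 0,0,0,0,0.4, 0,0,0,0,0.4, 0,0,0,0,0.4]'
python3 - <<'E'
from station import robot
from det import *
w=robot.read_camera('wrist');s=robot.get_state();R=Rt(s);print(s['ee_pos'],s['grip_width'])
crop(w,256,270,64,6,'w4c.png')
for x in (0,-.01,-.015,-.02,-.025,-.03):print(x,[ ((proj(w,s['ee_pos']+R@np.array([x,.011,z]))-[192,206])*6).round(0).tolist() for z in (s['grip_width']/2,-s['grip_width']/2)])
d=ball(w['image'],(255,198),*COL['ochre'],28);print(np.round(d[0]+d[2],1),d[1],d[3],onplane(w,*d[0],.026))
E
```

```text
t: 5.2
ee_pos: [0.5687, 0.3364, 0.0923]
tcp_rot: [0.58, 0.404, 0.58, -0.404]
ft_force: [-1.0, 0.9, -1.3]
grip_width: 0.0342
[0.56873793 0.33640405 0.09246708] 0.034102692259150684
0 [[539.0, 65.0], [193.0, 65.0]]
-0.01 [[548.0, 108.0], [183.0, 108.0]]
-0.015 [[553.0, 131.0], [177.0, 131.0]]
-0.02 [[558.0, 156.0], [172.0, 156.0]]
-0.025 [[564.0, 182.0], [165.0, 182.0]]
-0.03 [[570.0, 209.0], [159.0, 209.0]]
[252.8 195.9 253.1 197.3] 22.502239227294922 19.89518392650703 [0.56920906 0.33702175 0.026     ]
```

View pics/w4c.png

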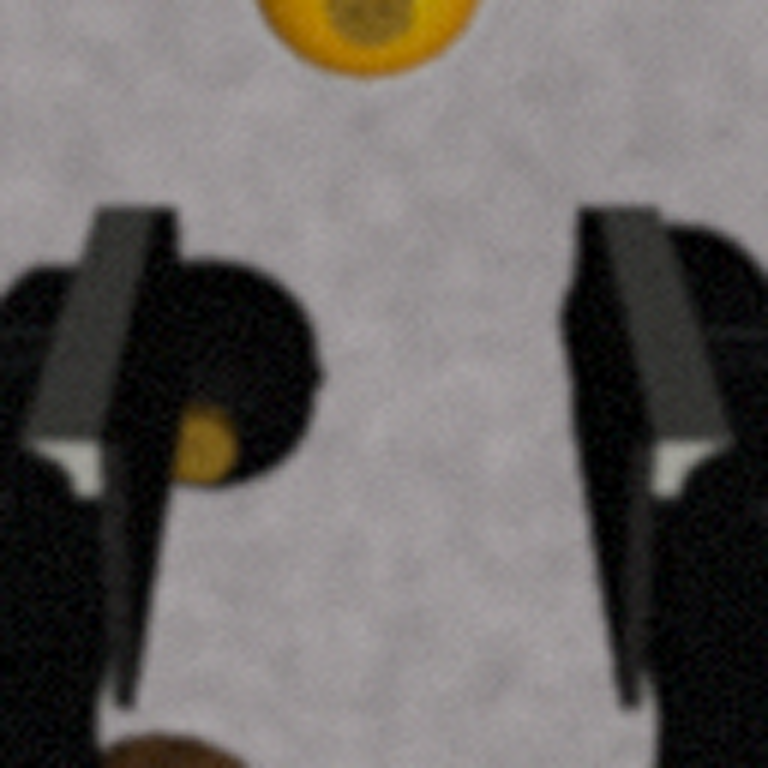

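```bash
python3 -m handwheel '[0,0,0,0,0.7, 2,0.1,0,0,0.7, 4,0.1,0,0,0.7, 6,0.1,0,0,0.7, 7.5,0.1,0,0,0.7, 8.5,0.1,0,0,0.7, 9.2,0.1,0,0,0.7, 9.2,0.1,0,0,0.7, 9.2,0.1,0,0,0.7]'
python3 - <<'E'
from station import robot
from det import *
w=robot.read_camera('wrist');s=robot.get_state();R=Rt(s);print(s['ee_pos'],s['grip_width'],s['ft_force'])
crop(w,256,260,90,4,'w5c.png')
c=robot.read_camera('scene');crop(c,345,290,40,9,'s5.png')
a=cv2.imread('pics/w5c.png');b=cv2.imread('pics/s5.png');cv2.imwrite('pics/ws5.png',np.hstack([cv2.resize(a,(400,400)),cv2.resize(b,(400,400))]))
E
```

```text
t: 6.15
ee_pos: [0.5701, 0.337, 0.0014]
tcp_rot: [0.58, 0.405, 0.58, -0.404]
ft_force: [0.3, 0.4, 0.6]
grip_width: 0.0598
[0.57031918 0.33709152 0.00178387] 0.059481290385002765 [0.35948463 0.19150868 0.08481358]
```

View pics/ws5.png

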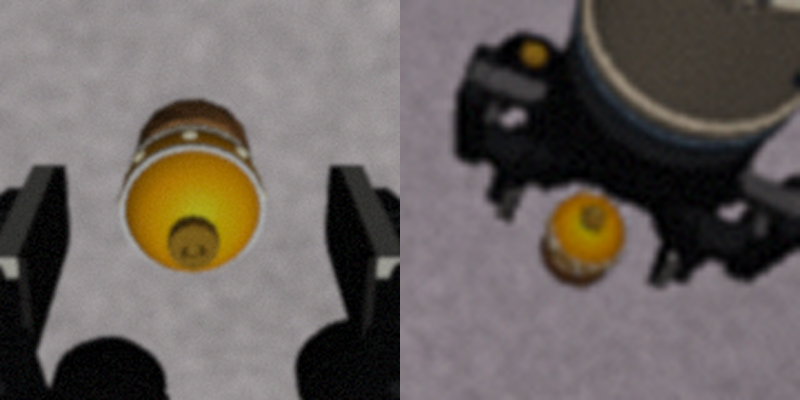

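```bash
python3 -m handwheel '[0.5,0,0,0,0.7, 1,0,0,0,0.7, 1.3,0,0,0,0.7, 1.3,0,0,0,0.7, 1.3,0,0,0,0.55, 1.3,0,0,0,0.45, 1.3,0,0,0,0.38, 1.3,0,0,0,0.33, 1.3,0,0,0,0.33, 1.3,0,0,0,0.33]'
python3 - <<'E'
from station import robot
from det import *
w=robot.read_camera('wrist');s=robot.get_state();R=Rt(s);print(s['ee_pos'],s['grip_width'],s['ft_force'])
crop(w,256,260,90,4,'w6.png')
E
```

```text
t: 7.25
ee_pos: [0.5697, 0.3377, -0.0115]
tcp_rot: [0.58, 0.405, 0.58, -0.403]
ft_force: [-2.9, 4.7, 4.6]
grip_width: 0.0309
[ 0.5697218   0.33767779 -0.01152424] 0.031099562252753236 [-3.35663962  4.60276725  5.08875429]
```

View pics/w6.png

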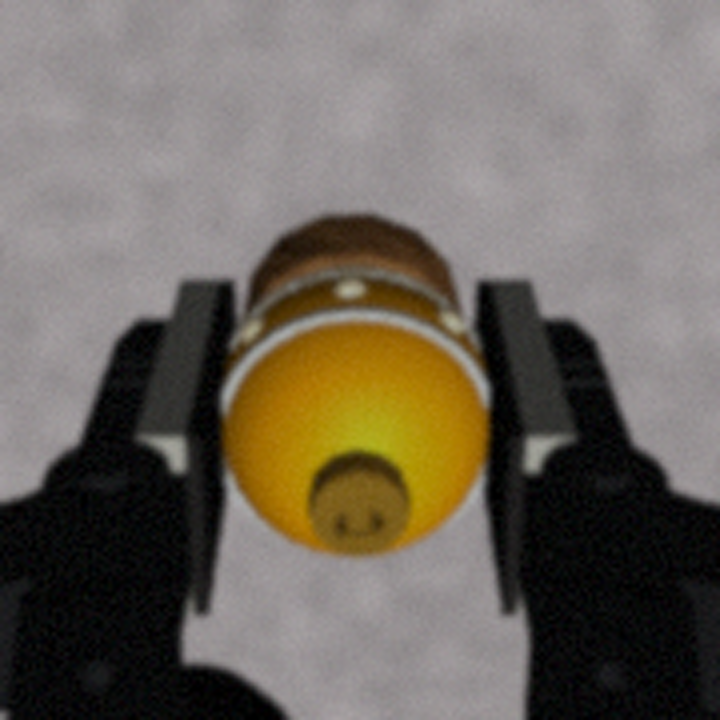

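```bash
python3 - <<'E'
from station import robot
from det import *
s=robot.get_state();R=Rt(s);print(s['ee_pos'],s['ft_force'],s['wrist_torque'],s['tau'].round(2))
c=robot.read_camera('scene');crop(c,345,290,30,12,'s6.png')
for x in(-.02,-.03,-.04): print(x,[((proj(c,s['ee_pos']+R@np.array([x,.011,z]))-[315,260])*12).round().tolist() for z in(.0155,-.0155)])
print(((proj(c,[.5697,.3373,.026])-[315,260])*12).round())
E
```

```text
[ 0.5697218   0.33767779 -0.01152424] [-3.35663962  4.60276725  5.08875429] [0.70670632 0.57455436 0.0218347 ] [-3.520e+00 -5.084e+01 -3.783e+01 -1.750e+00 -2.400e-01 -1.000e-02]
-0.02 [[209.0, 495.0], [375.0, 568.0]]
-0.03 [[219.0, 476.0], [387.0, 549.0]]
-0.04 [[229.0, 457.0], [399.0, 531.0]]
[328. 442.]
```

View pics/s6.png

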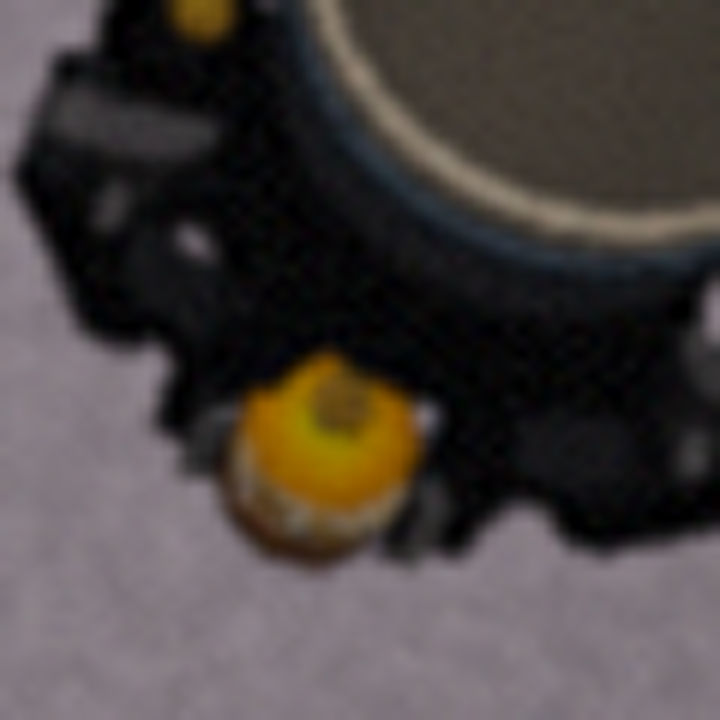

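```bash
python3 -m handwheel '[-0.2,0,0,0,0.2, -0.5,0,0,0,0.2, -1,0,0,0,0.2, -1.5,0,0,0,0.2, -2,0,0,0,0.2, -2,0,0,0,0.2, -2,0,0,0,0.2]'
python3 - <<'E'
from station import robot
from det import *
w=robot.read_camera('wrist');s=robot.get_state();R=Rt(s);print(s['ee_pos'],s['grip_width'],s['ft_force'])
crop(w,256,260,90,4,'w7.png')
E
```

```text
t: 8.05
ee_pos: [0.5699, 0.3367, 0.0079]
tcp_rot: [0.58, 0.404, 0.58, -0.404]
ft_force: [-0.8, -0.1, -0.0]
grip_width: 0.031
[0.56970506 0.33668642 0.00751688] 0.030953910682212257 [-0.04293062 -0.34384419 -1.35430491]
```

View pics/w7.png

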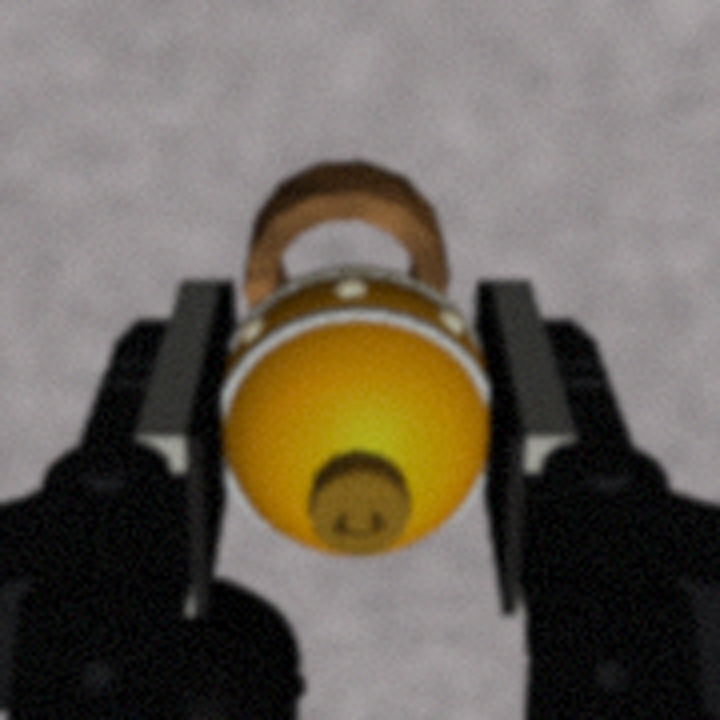

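```bash
python3 - <<'E'
from station import robot
from det import *
s=robot.get_state();print(togo(s,[.4725,-.019,.13]))
E
```

```text
[-12.24 -21.44  30.  ]
```

```bash
python3 -m handwheel '[-2,0,0,0,0.2, -5,0,0,0,0.2, -8.5,-1,1,0,0.2, -11,-3,4,0,0.2, -12.2,-5.5,8,0,0.2, -12.2,-8.5,12,0,0.2, -12.2,-11.5,16,0,0.2, -12.2,-14.5,20,0,0.2, -12.2,-17.5,24.5,0,0.2, -12.2,-20,28,0,0.2, -12.2,-21,29.5,0,0.2, -12.2,-21.4,30,0,0.2, -12.2,-21.4,30,0,0.2, -12.2,-21.4,30,0,0.2, -12.2,-21.4,30,0,0.2]'
python3 - <<'E'
from station import robot
from det import *
w=robot.read_camera('wrist');s=robot.get_state();R=Rt(s);print(s['ee_pos'],s['grip_width'],s['ft_force'])
cv2.imwrite('pics/w8.png',w['image'][:,:,::-1])
E
```

```text
t: 9.6
ee_pos: [0.4731, -0.0176, 0.1294]
tcp_rot: [0.58, 0.404, 0.581, -0.404]
ft_force: [-0.2, -0.3, -0.5]
grip_width: 0.0312
[ 0.4731496  -0.01764217  0.12943549] 0.030998952399766206 [ 0.22128206 -0.07874478 -0.17627099]
```

View pics/w8.png

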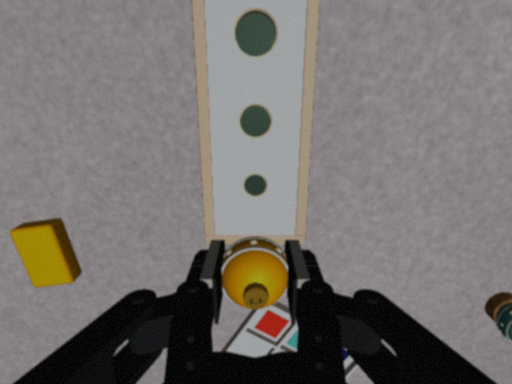

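```bash
cat >> det.py <<'E'
def dark(c,p,rad,z):
    g=cv2.cvtColor(c['image'],cv2.COLOR_RGB2GRAY); k=np.zeros_like(g); cv2.circle(k,p,rad,255,-1)
    vals=g[k>0]; th=(np.percentile(vals,3)+np.percentile(vals,80))/2
    m=((g<th)&(k>0)).astype(np.uint8)
    cs=max(cv2.findContours(m,cv2.RETR_EXTERNAL,cv2.CHAIN_APPROX_NONE)[0],key=cv2.contourArea); M=cv2.moments(cs)
    q=(M['m10']/M['m00'],M['m01']/M['m00']); return q,onplane(c,*q,z)
E
python3 - <<'E'
from station import robot
from det import *
w=robot.read_camera('wrist');s=robot.get_state();R=Rt(s);e=s['ee_pos'];print(e)
for p,r in(((255,185),16),((256,120),22),((256,33),28)):
    q,X=dark(w,p,r,.022);print(np.round(q,1),X.round(4),((X-e)@R*1000).round(1))
d=ball(w['image'],(254,275),*COL['ochre'],38)
for p in(d[0],d[2]): X=onplane(w,*p,e[2]+.0375);print(np.round(p,1),d[1],d[3],((X-e)@R*1000).round(1))
X=onplane(w,256,294,e[2]+.0375+.024);print('cap',((X-e)@R*1000).round(1))
t=robot.read_camera('top');print([dark(t,p,12,.022)[1].round(4) for p in((244,167),(253,192),(261,213))])
E
```

```text
[ 0.47310973 -0.01777053  0.12942205]
[254.8 184.7] [ 0.4711 -0.0197  0.022 ] [107.4  -2.6   1.2]
[255.  120.5] [0.5264 0.0007 0.022 ] [107.4  56.4   1.3]
[255.2  32.5] [0.5913 0.0246 0.022 ] [107.4 125.5   1.4]
[254.4 273.9] 35.17304229736328 33.53014342350997 [-37.5  -3.1   0.7]
[254.7 274.3] 35.17304229736328 33.53014342350997 [-37.5  -3.3   0.9]
cap [-61.5   3.4   1.4]
[array([0.6656, 0.0542, 0.022 ]), array([0.5883, 0.0252, 0.022 ]), array([0.5319, 0.0323, 0.022 ])]
```

```bash
python3 - <<'E'
from station import robot
from det import *
w=robot.read_camera('wrist');s=robot.get_state();R=Rt(s);e=s['ee_pos']
f=lambda u,v,h:((onplane(w,u,v,e[2]+h)-e)@R*1000).round(1)
print('w5 on ring: ball',f(253,259,.0242),'cap',f(253,279.5,.0482))
for h in(.0375,.034,.041): print('held',h,f(254.5,275.3,h),f(255.5,296,h+.024))
crop(w,256,275,45,8,'w8c.png')
E
```

```text
w5 on ring: ball [-24.2  -2.8  -0.1] cap [-48.2   1.1   0. ]
held 0.0375 [-37.5  -3.9   0.7] [-61.5   2.4   1.1]
held 0.034 [-34.   -6.2   0.7] [-58.   -0.2   1.1]
held 0.041 [-41.   -1.5   0.7] [-65.    5.1   1.1]
```

View pics/w8c.png

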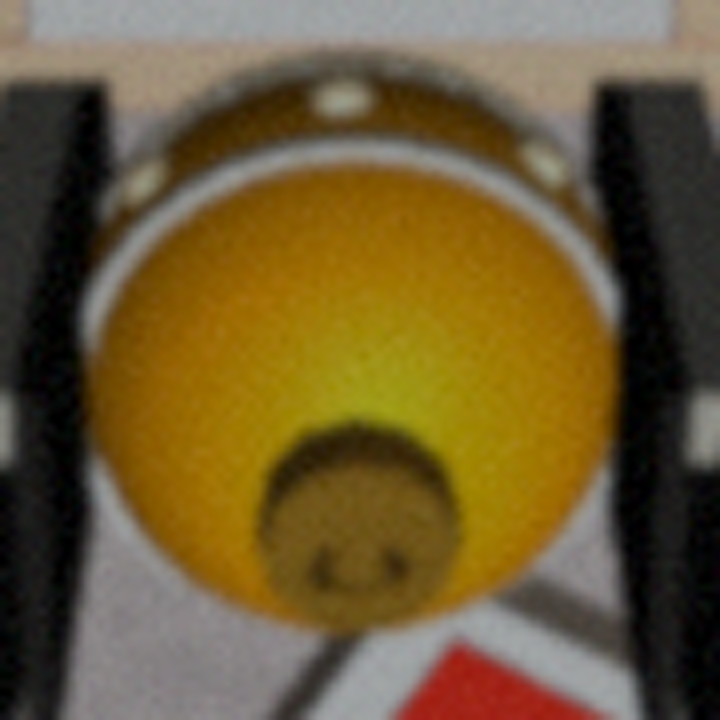

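```bash
python3 - <<'E'
from station import robot
from det import *
w=robot.read_camera('wrist');s=robot.get_state();R=Rt(s);e=s['ee_pos']
def outl(C,r):
    o=w['pose'][:3,3];v=C-o;D=np.linalg.norm(v);n=v/D;a=np.cross(n,[0,0,1]);a/=np.linalg.norm(a);b=np.cross(n,a)
    c=C-n*r*r/D;rr=r*np.sqrt(1-r*r/D/D)
    return np.array([proj(w,c+rr*(np.cos(t)*a+np.sin(t)*b)) for t in np.linspace(0,6.28,90)])
for h in(.034,.0375,.041):
  for y in(-.004,-.001,.002):
    C=e+R@np.array([-h,y,.0008]);o=outl(C,.017);print(h,y,'rows',o[:,1].min().round(1),o[:,1].max().round(1),'w',np.ptp(o[:,0]).round(1),'cap',proj(w,C+[0,0,.024]).round(1))
E
```

```text
0.034 -0.004 rows 237.3 307.6 w 68.1 cap [254.7 303.3]
0.034 -0.001 rows 231.9 302.5 w 68.6 cap [254.7 297.5]
0.034 0.002 rows 226.5 297.3 w 69.0 cap [254.7 291.5]
0.0375 -0.004 rows 240.5 312.7 w 69.6 cap [254.7 308.9]
0.0375 -0.001 rows 235.1 307.4 w 70.1 cap [254.7 303. ]
0.0375 0.002 rows 229.6 302.1 w 70.6 cap [254.7 296.9]
0.041 -0.004 rows 243.9 318.0 w 71.2 cap [254.7 314.8]
0.041 -0.001 rows 238.4 312.6 w 71.7 cap [254.7 308.7]
0.041 0.002 rows 232.8 307.2 w 72.2 cap [254.7 302.5]
```

```bash
python3 - <<'E'
from station import robot
from det import *
w=robot.read_camera('wrist');s=robot.get_state();R=Rt(s);e=s['ee_pos']
def outl(C,r):
    o=w['pose'][:3,3];v=C-o;D=np.linalg.norm(v);n=v/D;a=np.cross(n,[0,0,1]);a/=np.linalg.norm(a);b=np.cross(n,a)
    c=C-n*r*r/D;rr=r*np.sqrt(1-r*r/D/D)
    return np.array([proj(w,c+rr*(np.cos(t)*a+np.sin(t)*b)) for t in np.linspace(0,6.28,90)])
for nm,h in(('w1',-.1545),('w3/4',-.0664),('w5',.0242)):
  for y in(-.002,0,.002):
    C=e+R@np.array([-h,y,.0008]);o=outl(C,.017);print(nm,y,'rows',o[:,1].min().round(1),o[:,1].max().round(1),'w',np.ptp(o[:,0]).round(1),'cap',proj(w,C+[0,0,.024]).round(1))
E
python3 - <<'E'
import cv2
a=cv2.imread('pics/w3.png')[160:240,215:295];cv2.imwrite('pics/w3d.png',cv2.resize(a,None,fx=7,fy=7,interpolation=cv2.INTER_CUBIC))
E
```

```text
w1 -0.002 rows 155.5 186.9 w 31.4 cap [254.4 177.4]
w1 0 rows 153.6 185.2 w 31.4 cap [254.4 175.5]
w1 0.002 rows 151.8 183.4 w 31.5 cap [254.4 173.5]
w3/4 -0.002 rows 178.2 220.2 w 42.0 cap [254.5 210.3]
w3/4 0 rows 175.8 217.9 w 42.1 cap [254.5 207.8]
w3/4 0.002 rows 173.4 215.6 w 42.2 cap [254.5 205.2]
w5 -0.002 rows 225.5 291.4 w 64.5 cap [254.6 285.4]
w5 0 rows 222.1 288.1 w 64.7 cap [254.6 281.6]
w5 0.002 rows 218.6 284.8 w 65.0 cap [254.6 277.9]
```

View pics/w3d.png

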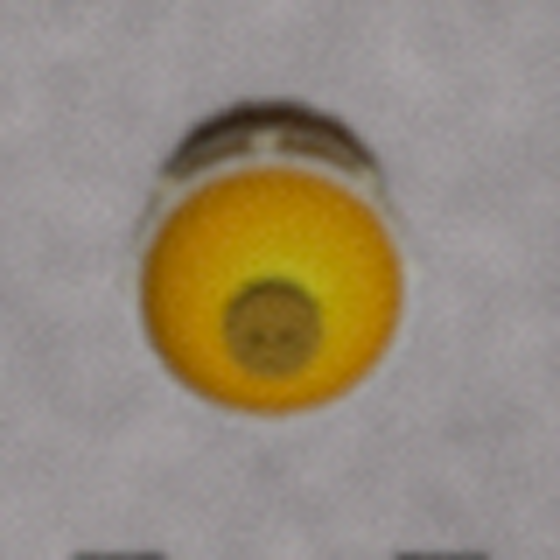

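```bash
python3 -m handwheel '[3,0,0,0,0.2, 6,0,0,0,0.2, 8.5,0,0,0,0.2, 10.5,0,0,0,0.2, 11.5,0,0,0,0.2, 12,0,0,0,0.2, 12.3,0,0,0,0.2, 12.3,0,0,0,0.2, 12.3,0,0,0,0.2]'
python3 - <<'E'
from station import robot
from det import *
w=robot.read_camera('wrist');s=robot.get_state();R=Rt(s);print(s['ee_pos'],s['grip_width'],s['ft_force'])
crop(w,256,260,90,4,'w9.png')
c=robot.read_camera('scene');crop(c,257,178,30,12,'s9.png')
a=cv2.imread('pics/w9.png');b=cv2.imread('pics/s9.png');cv2.imwrite('pics/ws9.png',np.hstack([cv2.resize(a,(400,400)),cv2.resize(b,(400,400))]))
E
```

```text
t: 10.8
ee_pos: [0.4736, -0.0189, 0.0076]
tcp_rot: [0.581, 0.404, 0.58, -0.404]
ft_force: [-0.5, -0.7, -0.9]
grip_width: 0.0311
[ 0.47357332 -0.01889488  0.00762223] 0.03110691539933411 [-0.61189281 -0.01831576 -1.30343391]
```

View pics/ws9.png

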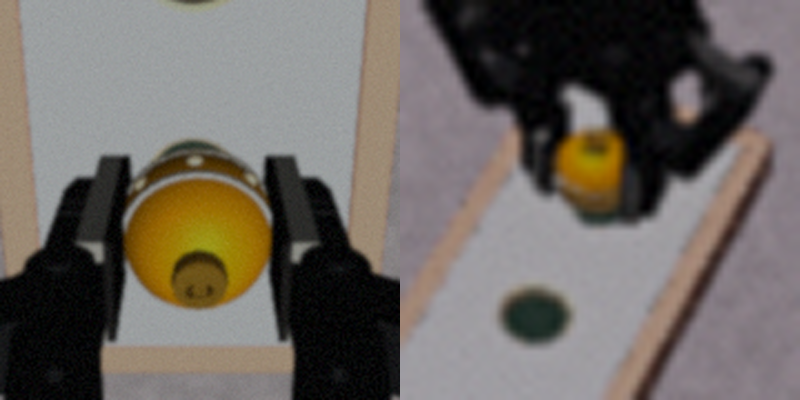

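```bash
python3 - <<'E'
from station import robot
from det import *
w=robot.read_camera('wrist');s=robot.get_state();R=Rt(s);e=s['ee_pos'];print(e)
cv2.imwrite('pics/w10.png',w['image'][:,:,::-1])
for p,r in(((253,152),32),((253,30),38)):
    q,X=dark(w,p,r,.022);print(np.round(q,1),X.round(4),((X-e)@R*1000).round(1))
E
```

```text
[ 0.4734149  -0.01886656  0.00736099]
[252.6 145.2] [0.5261 0.0006 0.022 ] [-14.6  56.2  -0. ]
[252.5  12. ] [0.5809 0.0208 0.022 ] [-14.5 114.6   0. ]
```

View pics/w10.png

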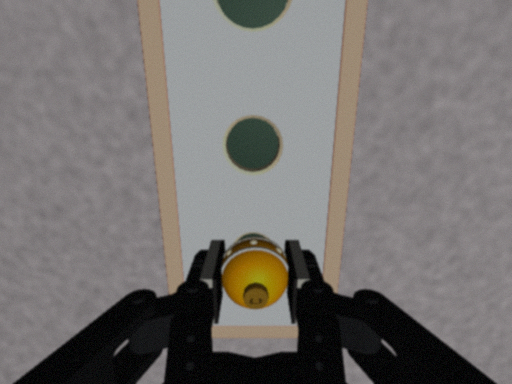

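```bash
python3 -m handwheel '[0.3,-0.05,-0.05,0,0.2, 0.5,-0.05,-0.05,0,0.2, 0.6,-0.05,-0.05,0,0.2, 0.65,-0.05,-0.05,0,0.2, 0.65,-0.05,-0.05,0,0.2]'
python3 -m handwheel '[0.03,0,0,0,0.2, 0.06,0,0,0,0.2,0.06,0,0,0,0.2]'
```

```text
t: 11.45
ee_pos: [0.4722, -0.0185, 0.0]
tcp_rot: [0.58, 0.404, 0.58, -0.404]
ft_force: [-0.4, -0.6, -0.7]
grip_width: 0.0312
t: 11.75
ee_pos: [0.4724, -0.0185, -0.0003]
tcp_rot: [0.58, 0.404, 0.58, -0.404]
ft_force: [-0.2, 0.5, 2.6]
grip_width: 0.0312
```

```bash
python3 -m handwheel '[0,0,0,0,0.38, 0,0,0,0,0.42, 0,0,0,0,0.48, 0,0,0,0,0.6, 0,0,0,0,0.6]'
python3 - <<'E'
from station import robot
from det import *
w=robot.read_camera('wrist');s=robot.get_state();R=Rt(s);print(s['ee_pos'],s['grip_width'],s['ft_force'])
crop(w,256,260,90,4,'w11.png')
c=robot.read_camera('scene');crop(c,257,178,30,12,'s11.png')
a=cv2.imread('pics/w11.png');b=cv2.imread('pics/s11.png');cv2.imwrite('pics/ws11.png',np.hstack([cv2.resize(a,(400,400)),cv2.resize(b,(400,400))]))
E
```

```text
t: 12.25
ee_pos: [0.4722, -0.0185, -0.0006]
tcp_rot: [0.58, 0.404, 0.58, -0.404]
ft_force: [0.2, -0.8, 0.4]
grip_width: 0.0511
[ 0.47222896 -0.01851898 -0.00055373] 0.05129514867023287 [-0.24797276 -0.70462791 -0.13874686]
```

View pics/ws11.png

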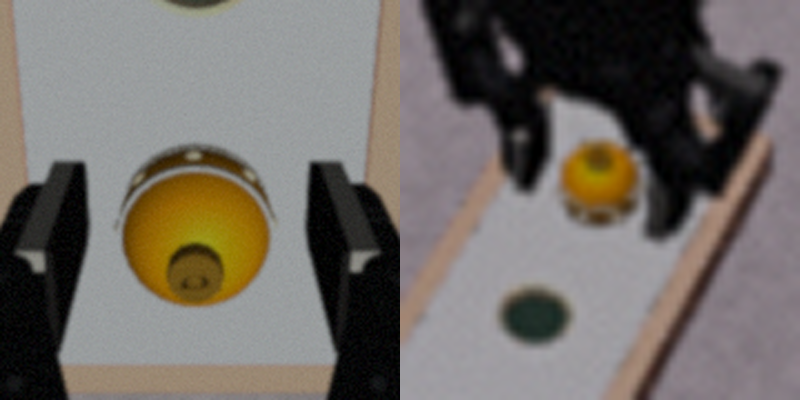

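```bash
python3 - <<'E'
from station import robot
from det import *
s=robot.get_state();print(togo(s,[.4275,-.342,.10]))
E
```

```text
[-10.05 -15.41  28.79]
```

```bash
python3 -m handwheel '[-1,0,0,0,0.7, -4,0,0,0,0.8, -8,0,0,0,0.85, -10,-1,2,0,0.85, -10,-3,6,0,0.85, -10,-5.5,10,0,0.85, -10,-8,14.5,0,0.85, -10,-10.5,19,0,0.85, -10,-13,24,0,0.85, -10,-14.8,27.5,0,0.85, -10,-15.4,28.8,0,0.85, -10,-15.4,28.8,0,0.85, -10,-15.4,28.8,0,0.85, -10,-15.4,28.8,0,0.85]'
cat >> det.py <<'E'
def rel(w,s,u,v,z):
    return ((onplane(w,u,v,z)-s['ee_pos'])@Rt(s)*1000).round(1)
E
python3 - <<'E'
from station import robot
from det import *
w=robot.read_camera('wrist');s=robot.get_state();R=Rt(s);print(s['ee_pos'],s['grip_width'],s['ft_force'])
cv2.imwrite('pics/w12.png',w['image'][:,:,::-1])
p=tuple(int(x) for x in proj(w,[.4275,-.342,.03]));print(p)
d=ball(w['image'],p,*COL['teal'],45);print(d);print(rel(w,s,*d[0],.03),rel(w,s,*d[2],.03))
E
```

```text
t: 13.75
ee_pos: [0.4281, -0.3406, 0.0998]
tcp_rot: [0.581, 0.404, 0.58, -0.404]
ft_force: [-0.2, -0.3, 0.2]
grip_width: 0.0724
[ 0.42819841 -0.34052317  0.09981101] 0.07258404146339005 [ 0.49511823  0.1591527  -0.25157343]
(254, 196)
((255.896728515625, 197.8022918701172), 26.29915428161621, (255.93988110190068, 198.34597672276647), np.float64(25.171329493072776))
[69.8 -2.2  2.1] [69.8 -2.7  2.1]
```

View pics/w12.png

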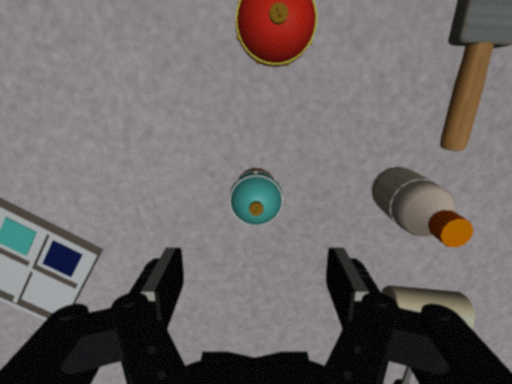

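```bash
python3 -m handwheel '[2.5,-0.1,0.15,0,0.8, 5.5,-0.1,0.15,0,0.8, 8,-0.1,0.15,0,0.8, 9.6,-0.1,0.15,0,0.8, 10.5,-0.1,0.15,0,0.8, 11,-0.1,0.15,0,0.8, 11,-0.1,0.15,0,0.8, 11,-0.1,0.15,0,0.8]'
python3 - <<'E'
from station import robot
from det import *
w=robot.read_camera('wrist');s=robot.get_state();print(s['ee_pos'],s['grip_width'],s['ft_force'])
crop(w,256,260,90,4,'w13.png')
E
```

```text
t: 14.6
ee_pos: [0.4279, -0.3443, -0.0092]
tcp_rot: [0.581, 0.404, 0.58, -0.404]
ft_force: [0.2, 0.0, -0.4]
grip_width: 0.0687
[ 0.42787695 -0.34438911 -0.00911874] 0.06838875762605165 [-0.14814799  0.42905794 -0.13940983]
```

View pics/w13.png

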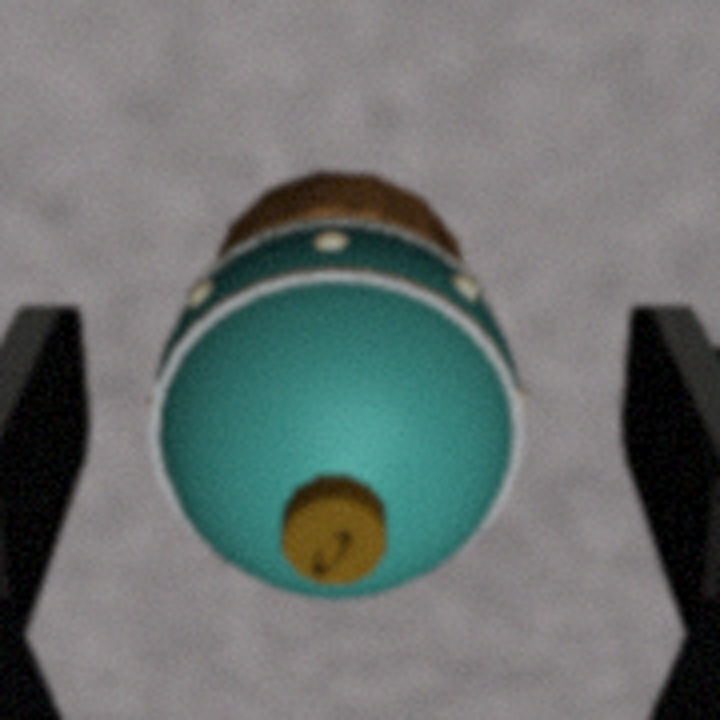

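```bash
python3 -m handwheel '[0.1,0,-0.2,0,0.8, 0.1,0,-0.2,0,0.7, 0.1,0,-0.2,0,0.6, 0.1,0,-0.2,0,0.52, 0.1,0,-0.2,0,0.45, 0.1,0,-0.2,0,0.38, 0.1,0,-0.2,0,0.3, 0.1,0,-0.2,0,0.3, 0.1,0,-0.2,0,0.3]'
python3 -m handwheel '[-0.2,0,0,0,0.3, -0.6,0,0,0,0.3, -1.2,0,0,0,0.3, -2,0,0,0,0.3, -2,0,0,0,0.3, -2,0,0,0,0.3]'
python3 - <<'E'
from station import robot
from det import *
w=robot.read_camera('wrist');s=robot.get_state();print(s['ee_pos'],s['grip_width'],s['ft_force'])
crop(w,256,260,90,4,'w14.png'); print(togo(s,[.5278,.0015,.13]))
E
```

```text
t: 15.55
ee_pos: [0.4267, -0.3423, -0.011]
tcp_rot: [0.581, 0.404, 0.58, -0.404]
ft_force: [-0.9, -0.9, 5.8]
grip_width: 0.0414
t: 16.15
ee_pos: [0.4267, -0.3421, 0.009]
tcp_rot: [0.581, 0.404, 0.58, -0.404]
ft_force: [-0.1, 0.1, -0.5]
grip_width: 0.0413
[ 0.42651188 -0.34191136  0.0085345 ] 0.04151145694735884 [ 0.5702869  -0.43025961 -0.34279168]
[-12.15  21.4  -28.7 ]
```

View pics/w14.png

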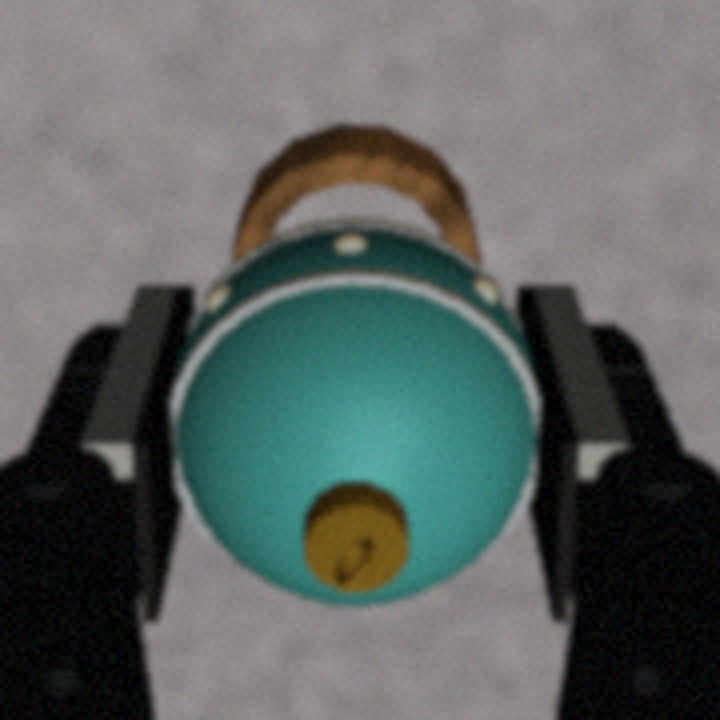

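```bash
python3 -m handwheel '[-2,0,0,0,0.3, -5,0,0,0,0.3, -8.5,1,-1.5,0,0.3, -11,3,-4,0,0.3, -12.1,6,-8,0,0.3, -12.1,9,-12,0,0.3, -12.1,12,-16,0,0.3, -12.1,15,-20,0,0.3, -12.1,18,-24,0,0.3, -12.1,20.4,-27.4,0,0.3, -12.1,21.2,-28.5,0,0.3, -12.1,21.4,-28.7,0,0.3, -12.1,21.4,-28.7,0,0.3, -12.1,21.4,-28.7,0,0.3]'
python3 - <<'E'
from station import robot
from det import *
w=robot.read_camera('wrist');s=robot.get_state();print(s['ee_pos'],s['grip_width'],s['ft_force'])
cv2.imwrite('pics/w15.png',w['image'][:,:,::-1])
for y in(.0,.059,.128):
    p=proj(w,[.5275+.9376*y,.002+.348*y,.022]);print(p)
    try:
        q,X=dark(w,tuple(int(a) for a in p),int(16+200*y*.8),.022);print(np.round(q,1),X.round(4),((X-s['ee_pos'])@Rt(s)*1000).round(1))
    except Exception as ex: print(ex)
E
```

```text
t: 17.6
ee_pos: [0.5276, -0.0, 0.1293]
tcp_rot: [0.58, 0.404, 0.58, -0.405]
ft_force: [0.4, 0.2, -0.2]
grip_width: 0.0411
[ 5.27602531e-01 -1.09879238e-04  1.29419614e-01] 0.04154664104964959 [-0.42220668  0.03398405 -0.27152214]
[251.32856942 181.32771959]
[252.3 182.7] [0.5265 0.0007 0.022 ] [107.4  -0.7  -1.2]
[250.87693257 116.55195353]
[251.7 108.2] [0.5897 0.0242 0.022 ] [107.4  66.7  -1.5]
[250.25906282  27.93432468]
[251.4  12.7] [0.6579 0.0493 0.022 ] [107.4 139.4  -1.5]
```

View pics/w15.png

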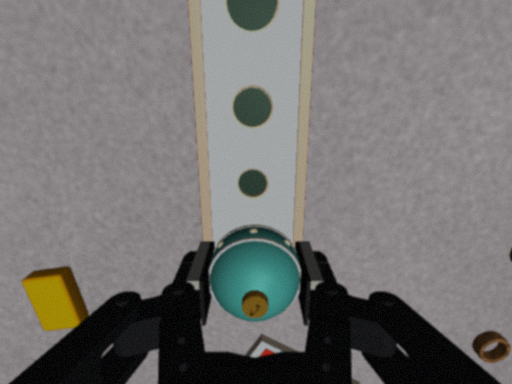

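```bash
cat >> det.py <<'E'
def outl(w,C,r):
    o=w['pose'][:3,3];v=C-o;D=np.linalg.norm(v);n=v/D;a=np.cross(n,[0,0,1]);a/=np.linalg.norm(a);b=np.cross(n,a)
    c=C-n*r*r/D;rr=r*np.sqrt(1-r*r/D/D)
    return np.array([proj(w,c+rr*(np.cos(t)*a+np.sin(t)*b)) for t in np.linspace(0,6.28,90)])
def fity(w,s,h,r,row,mode='max',z=0):
    ys=np.linspace(-.008,.008,33);v=[getattr(outl(w,s['ee_pos']+Rt(s)@np.array([-h,y,z]),r)[:,1],mode)() for y in ys]
    return np.interp(row,v[::-1],ys[::-1])*1000
E
python3 - <<'E'
from station import robot
from det import *
w=robot.read_camera('wrist');s=robot.get_state()
crop(w,256,270,60,8,'w16.png')
print([(b,fity(w,s,.041,.022,b).round(1)) for b in(319,320,321,322)],[(b,fity(w,s,.041,.022,b,'min').round(1)) for b in(224,226,228)])
hsv=cv2.cvtColor(w['image'],cv2.COLOR_RGB2HSV);print(hsv[218:232,254].tolist(),hsv[314:326,240].tolist())
for u,v in((254.5,304),):print(rel(w,s,u,v,s['ee_pos'][2]+.041+.029))
E
```

```text
[(319, np.float64(2.0)), (320, np.float64(1.5)), (321, np.float64(0.9)), (322, np.float64(0.4))] [(224, np.float64(1.0)), (226, np.float64(-0.0)), (228, np.float64(-1.1))]
[[97, 14, 168], [108, 8, 168], [85, 9, 167], [95, 9, 166], [105, 9, 163], [90, 2, 155], [30, 4, 124], [30, 11, 96], [60, 12, 86], [60, 15, 66], [24, 43, 83], [20, 65, 118], [25, 45, 146], [28, 29, 152]] [[87, 143, 116], [89, 149, 113], [87, 156, 106], [87, 125, 106], [86, 65, 110], [86, 15, 122], [160, 6, 131], [169, 15, 138], [170, 11, 140], [156, 9, 137], [163, 13, 139], [0, 11, 141]]
[-70.    5.3   0.9]
```

```bash
python3 -m handwheel '[3,-0.2,-0.2,0,0.3, 6,-0.2,-0.2,0,0.3, 8.5,-0.2,-0.2,0,0.3, 10.3,-0.2,-0.2,0,0.3, 11.3,-0.2,-0.2,0,0.3, 11.9,-0.2,-0.2,0,0.3, 11.9,-0.2,-0.2,0,0.3, 11.9,-0.2,-0.2,0,0.3]'
python3 - <<'E'
from station import robot
from det import *
w=robot.read_camera('wrist');s=robot.get_state();print(s['ee_pos'],s['grip_width'],s['ft_force'])
cv2.imwrite('pics/w17.png',w['image'][:,:,::-1])
q,X=dark(w,(252,122),40,.022);print(np.round(q,1),X.round(4),((X-s['ee_pos'])@Rt(s)*1000).round(1))
hsv=cv2.cvtColor(w['image'],cv2.COLOR_RGB2HSV)
r=[np.where((hsv[270,:,0]>80)&(hsv[270,:,0]<98)&(hsv[270,:,1]>60))[0]];print(r[0].min(),r[0].max())
E
```

```text
t: 18.5
ee_pos: [0.5259, 0.0024, 0.0116]
tcp_rot: [0.581, 0.405, 0.58, -0.404]
ft_force: [0.6, -0.4, 0.8]
grip_width: 0.0416
[0.52605572 0.00248473 0.01182068] 0.04121127839237041 [-0.37870514  0.40662799 -0.38469594]
[256.3 117.6] [0.5914 0.0247 0.022 ] [-10.   69.    1.8]
181 320
```

View pics/w17.png

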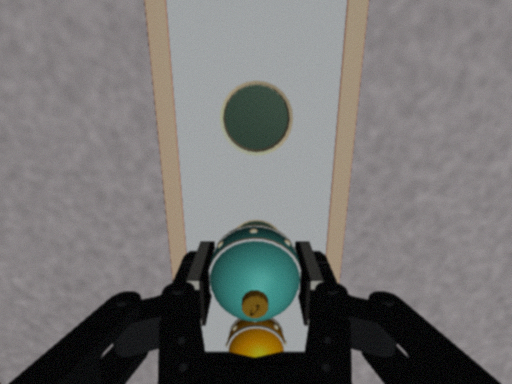

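```bash
python3 -m handwheel '[0.2,-0.1,0.12,0,0.3, 0.5,-0.1,0.12,0,0.3, 0.8,-0.1,0.12,0,0.3, 1,-0.1,0.12,0,0.3, 1.05,-0.1,0.12,0,0.3, 1.05,-0.1,0.12,0,0.3]'
python3 -m handwheel '[0.04,0,0,0,0.3, 0.08,0,0,0,0.3,0.08,0,0,0,0.3]'
```

```text
t: 19.15
ee_pos: [0.525, 0.0012, 0.0005]
tcp_rot: [0.58, 0.404, 0.58, -0.404]
ft_force: [0.6, -0.4, 2.4]
grip_width: 0.0413
t: 19.45
ee_pos: [0.5253, 0.0013, 0.0002]
tcp_rot: [0.581, 0.405, 0.58, -0.404]
ft_force: [-0.8, -0.1, 6.4]
grip_width: 0.0416
```

```bash
python3 -m handwheel '[-0.03,0,0,0,0.5, -0.03,0,0,0,0.54, -0.03,0,0,0,0.6, -0.03,0,0,0,0.7, -0.03,0,0,0,0.75]'
python3 - <<'E'
from station import robot
from det import *
w=robot.read_camera('wrist');s=robot.get_state();R=Rt(s);print(s['ee_pos'],s['grip_width'],s['ft_force'])
crop(w,256,260,90,4,'w18.png')
c=robot.read_camera('scene');crop(c,250,188,35,12,'s18.png')
a=cv2.imread('pics/w18.png');b=cv2.imread('pics/s18.png');cv2.imwrite('pics/ws18.png',np.hstack([cv2.resize(a,(400,400)),cv2.resize(b,(400,400))]))
print(togo(s,[.551,-.311,.13]))
E
```

```text
t: 19.95
ee_pos: [0.5243, 0.0011, -0.001]
tcp_rot: [0.58, 0.404, 0.58, -0.404]
ft_force: [-0.6, 0.2, 0.1]
grip_width: 0.0641
[ 0.52445474  0.00115408 -0.00086023] 0.06406998004612371 [0.65358845 0.73031402 0.74945245]
[-13.09  -8.33  30.2 ]
```

View pics/ws18.png

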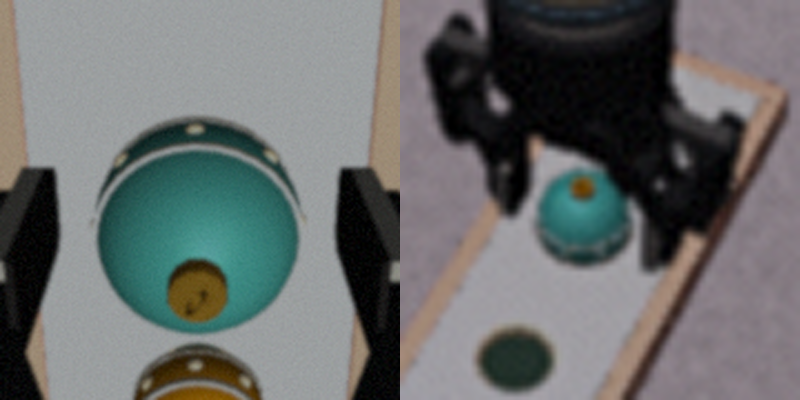

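```bash
python3 -m handwheel '[-1,0,0,0,0.78, -4,0,0,0,0.85, -8,0,0,0,0.95, -12,0,1.5,0,0.95, -13,-1,5,0,0.95, -13,-2.5,9.5,0,0.95, -13,-4,14,0,0.95, -13,-5.2,18.5,0,0.95, -13,-6.5,23,0,0.95, -13,-7.7,27,0,0.95, -13,-8.2,29.5,0,0.95, -13,-8.3,30.2,0,0.95, -13,-8.3,30.2,0,0.95, -13,-8.3,30.2,0,0.95]'
python3 - <<'E'
from station import robot
from det import *
w=robot.read_camera('wrist');s=robot.get_state();R=Rt(s);print(s['ee_pos'],s['grip_width'],s['ft_force'])
cv2.imwrite('pics/w19.png',w['image'][:,:,::-1])
p=tuple(int(x) for x in proj(w,[.551,-.311,.036]));print(p)
d=ball(w['image'],p,*COL['coral'],45);print(d);print(rel(w,s,*d[0],.036),rel(w,s,*d[2],.036))
E
```

```text
t: 21.45
ee_pos: [0.5517, -0.3097, 0.1299]
tcp_rot: [0.58, 0.404, 0.58, -0.404]
ft_force: [0.1, -0.3, 0.4]
grip_width: 0.0809
[ 0.55174571 -0.3094904   0.12993099] 0.08103039042391744 [ 0.59647789  0.17292903 -0.12033342]
(254, 187)
((254.30596923828125, 188.0895538330078), 29.465944290161133, (254.42023526301872, 188.40463917525773), np.float64(28.333329012940222))
[93.9 -1.7  1. ] [93.9 -2.   1.1]
```

View pics/w19.png

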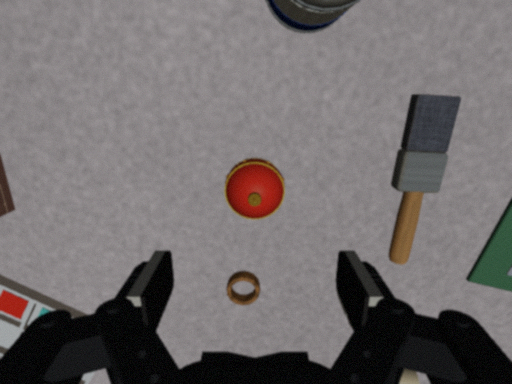

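```bash
python3 -m handwheel '[3,-0.1,-0.1,0,0.95, 6.5,-0.1,-0.1,0,0.95, 9.5,-0.1,-0.1,0,0.95, 11.8,-0.1,-0.1,0,0.95, 13,-0.1,-0.1,0,0.95, 13.6,-0.1,-0.1,0,0.95, 13.9,-0.1,-0.1,0,0.95, 13.9,-0.1,-0.1,0,0.95]'
python3 - <<'E'
from station import robot
from det import *
w=robot.read_camera('wrist');s=robot.get_state();print(s['ee_pos'],s['grip_width'],s['ft_force'])
crop(w,256,260,90,4,'w20.png')
E
```

```text
t: 22.3
ee_pos: [0.5508, -0.3103, -0.0084]
tcp_rot: [0.581, 0.404, 0.58, -0.404]
ft_force: [0.9, -1.0, 0.9]
grip_width: 0.081
[ 0.55096378 -0.31055084 -0.00803809] 0.08112524654024571 [ 0.26366704 -0.22526443 -0.03096055]
```

View pics/w20.png

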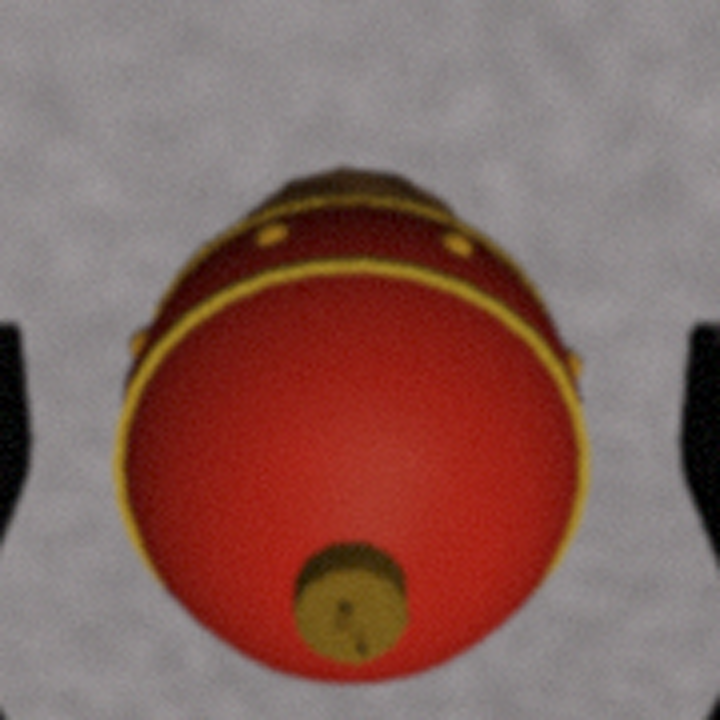

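```bash
python3 -m handwheel '[0.1,0,0,0,0.85, 0.1,0,0,0,0.75, 0.1,0,0,0,0.66, 0.1,0,0,0,0.6, 0.1,0,0,0,0.5, 0.1,0,0,0,0.42, 0.1,0,0,0,0.42, 0.1,0,0,0,0.42]'
python3 -m handwheel '[-0.2,0,0,0,0.42, -0.6,0,0,0,0.42, -1.2,0,0,0,0.42, -2,0,0,0,0.42, -2,0,0,0,0.42, -2,0,0,0,0.42]'
python3 - <<'E'
from station import robot
from det import *
w=robot.read_camera('wrist');s=robot.get_state();print(s['ee_pos'],s['grip_width'],s['ft_force'])
crop(w,256,260,90,4,'w21.png'); print(togo(s,[.591,.025,.13]))
E
```

```text
t: 23.15
ee_pos: [0.5504, -0.3102, -0.0096]
tcp_rot: [0.58, 0.404, 0.58, -0.404]
ft_force: [-2.7, 2.5, 4.5]
grip_width: 0.0516
t: 23.75
ee_pos: [0.5505, -0.3105, 0.01]
tcp_rot: [0.581, 0.404, 0.58, -0.404]
ft_force: [-0.5, -0.5, -0.9]
grip_width: 0.0514
[ 0.55024854 -0.31035124  0.00958741] 0.05170296726147537 [-0.32966301 -0.29403478 -0.7240573 ]
[-12.05  15.44 -30.04]
```

View pics/w21.png

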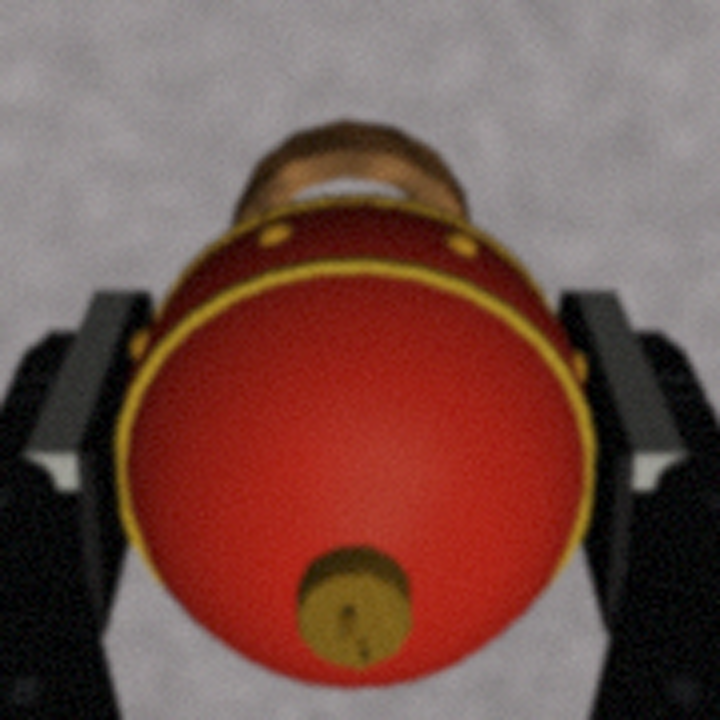

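```bash
python3 -m handwheel '[-2,0,0,0,0.42, -5,0,0,0,0.42, -8.5,1,-1.5,0,0.42, -11,2.5,-4.5,0,0.42, -12,4.5,-9,0,0.42, -12,6.5,-13,0,0.42, -12,8.5,-17,0,0.42, -12,10.5,-21,0,0.42, -12,12.7,-25,0,0.42, -12,14.5,-28.5,0,0.42, -12,15.3,-29.8,0,0.42, -12,15.4,-30,0,0.42, -12,15.4,-30,0,0.42, -12,15.4,-30,0,0.42]'
python3 - <<'E'
from station import robot
from det import *
w=robot.read_camera('wrist');s=robot.get_state();print(s['ee_pos'],s['grip_width'],s['ft_force'])
cv2.imwrite('pics/w22.png',w['image'][:,:,::-1])
for y in(0,.079):
    p=proj(w,[.5907+.9376*y,.0257+.348*y,.022])
    q,X=dark(w,tuple(int(a) for a in p),int(26+200*y*.5),.022);print(p,np.round(q,1),X.round(4),((X-s['ee_pos'])@Rt(s)*1000).round(1))
hsv=cv2.cvtColor(w['image'],cv2.COLOR_RGB2HSV)
print([(i,hsv[i,256].tolist()) for i in range(212,226)],[(i,hsv[i,256].tolist()) for i in range(334,348)])
print([(b,fity(w,s,.0456,.027,b).round(1)) for b in(338,340,342,344)],[(b,fity(w,s,.0456,.027,b,'min').round(1)) for b in(214,216,218,220,222)])
E
```

```text
t: 25.2
ee_pos: [0.5906, 0.0228, 0.1293]
tcp_rot: [0.58, 0.404, 0.58, -0.405]
ft_force: [-0.8, 0.0, -0.0]
grip_width: 0.0519
[0.59064925 0.02276311 0.129371  ] 0.0515454822131954 [-0.44419954 -0.44261686 -0.66266012]
[250.55580292 180.92335284] [252.  180.6] [0.5914 0.0246 0.022 ] [107.4   1.4  -1.5]
[249.86094129  91.93493027] [251.5  91.5] [0.6656 0.052  0.022 ] [107.3  80.5  -1.7]
[(212, [83, 6, 176]), (213, [90, 9, 176]), (214, [107, 10, 176]), (215, [100, 13, 179]), (216, [94, 12, 175]), (217, [20, 5, 159]), (218, [18, 39, 132]), (219, [19, 135, 106]), (220, [18, 205, 82]), (221, [12, 226, 61]), (222, [7, 245, 51]), (223, [0, 221, 53]), (224, [179, 191, 60]), (225, [0, 255, 55])] [(334, [21, 216, 97]), (335, [20, 198, 112]), (336, [16, 204, 126]), (337, [10, 204, 140]), (338, [5, 224, 147]), (339, [3, 234, 144]), (340, [1, 205, 142]), (341, [1, 139, 138]), (342, [2, 46, 140]), (343, [176, 12, 153]), (344, [0, 9, 146]), (345, [154, 14, 146]), (346, [165, 7, 144]), (347, [10, 5, 144])]
[(338, np.float64(2.9)), (340, np.float64(1.8)), (342, np.float64(0.8)), (344, np.float64(-0.3))] [(214, np.float64(2.8)), (216, np.float64(1.8)), (218, np.float64(0.8)), (220, np.float64(-0.2)), (222, np.float64(-1.3))]
```

View pics/w22.png

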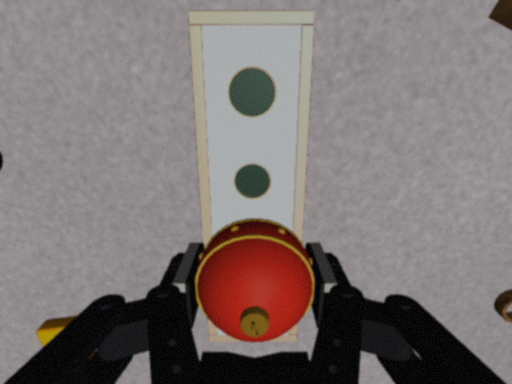

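```bash
python3 -m handwheel '[3,0,-0.2,0,0.42, 6,0,-0.2,0,0.42, 8.5,0,-0.2,0,0.42, 10.3,0,-0.2,0,0.42, 11.3,0,-0.2,0,0.42, 11.9,0,-0.2,0,0.42, 11.9,0,-0.2,0,0.42, 11.9,0,-0.2,0,0.42]'
python3 - <<'E'
from station import robot
from det import *
w=robot.read_camera('wrist');s=robot.get_state();print(s['ee_pos'],s['grip_width'],s['ft_force'])
cv2.imwrite('pics/w23.png',w['image'][:,:,::-1])
y=.079;p=proj(w,[.5907+.9376*y,.0257+.348*y,.022])
q,X=dark(w,tuple(int(a) for a in p),48,.022);print(p,np.round(q,1),X.round(4),((X-s['ee_pos'])@Rt(s)*1000).round(1))
E
```

```text
t: 26.05
ee_pos: [0.5907, 0.0261, 0.0117]
tcp_rot: [0.581, 0.405, 0.58, -0.404]
ft_force: [-0.2, 0.0, 0.9]
grip_width: 0.0521
[0.59085798 0.0262025  0.01191217] 0.05138985274869255 [ 0.05330743 -0.04517314 -0.6797385 ]
[253.09487035  97.15359232] [255.8  95.9] [0.6658 0.0522 0.022 ] [-9.9 79.3  1.6]
```

View pics/w23.png

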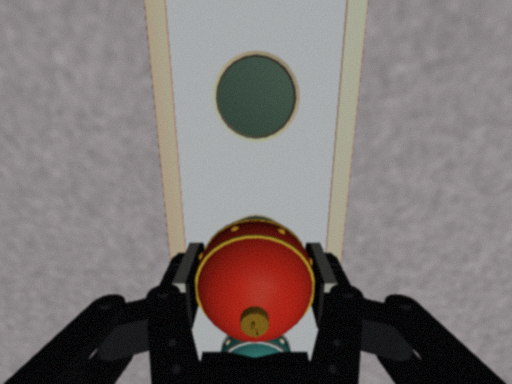

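```bash
python3 -m handwheel '[0.2,-0.05,0.12,0,0.42, 0.5,-0.05,0.12,0,0.42, 0.8,-0.05,0.12,0,0.42, 1,-0.05,0.12,0,0.42, 1.07,-0.05,0.12,0,0.42, 1.07,-0.05,0.12,0,0.42]'
python3 -m handwheel '[0.04,0,0,0,0.42, 0.06,0,0,0,0.42,0.06,0,0,0,0.42]'
```

```text
t: 26.7
ee_pos: [0.59, 0.0251, -0.0001]
tcp_rot: [0.58, 0.404, 0.58, -0.404]
ft_force: [0.1, -1.1, -0.0]
grip_width: 0.0518
t: 27.0
ee_pos: [0.5902, 0.0251, -0.0004]
tcp_rot: [0.58, 0.404, 0.58, -0.404]
ft_force: [-0.5, 0.7, 2.9]
grip_width: 0.052
```

```bash
python3 -m handwheel '[0,0,0,0,0.62, 0,0,0,0,0.66, 0,0,0,0,0.72, 0,0,0,0,0.8, 0,0,0,0,0.9, 0,0,0,0,0.9]'
python3 - <<'E'
from station import robot
from det import *
w=robot.read_camera('wrist');s=robot.get_state();R=Rt(s);print(s['ee_pos'],s['grip_width'],s['ft_force'])
crop(w,256,260,90,4,'w24.png')
c=robot.read_camera('scene');crop(c,240,208,40,12,'s24.png')
a=cv2.imread('pics/w24.png');b=cv2.imread('pics/s24.png');cv2.imwrite('pics/ws24.png',np.hstack([cv2.resize(a,(400,400)),cv2.resize(b,(400,400))]))
print(togo(s,[.3915,.312,.17]))
E
```

```text
t: 27.6
ee_pos: [0.5899, 0.0251, -0.0009]
tcp_rot: [0.58, 0.404, 0.58, -0.404]
ft_force: [-0.6, -0.4, 0.4]
grip_width: 0.0769
[ 0.58990246  0.02503953 -0.00090378] 0.07655157542668083 [ 0.45674425  0.20691419 -0.32673026]
[-17.09  -8.67 -33.79]
```

View pics/ws24.png

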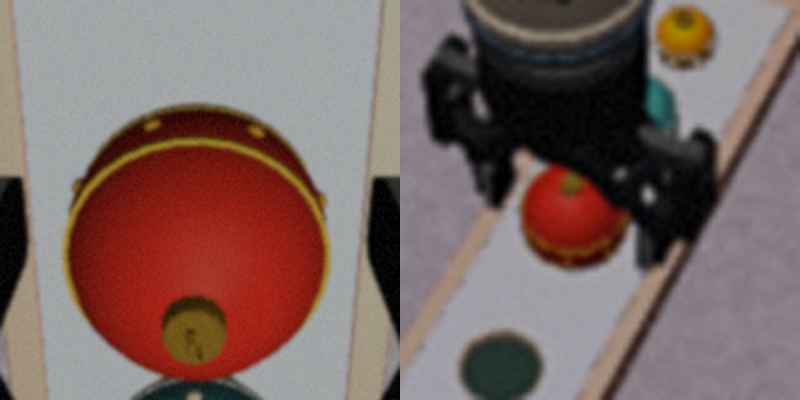

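```bash
python3 -m handwheel '[-1,0,0,0,0.92, -4,0,0,0,1, -8,0,0,0,1, -12,0,-1.5,0,1, -13,-1,-5,0,1, -13,-2.2,-9.5,0,1, -13,-3.4,-14,0,1, -13,-4.6,-18.5,0,1, -13,-5.8,-23,0,1, -13,-7,-27.5,0,1, -13,-8.2,-31.5,0,1, -13,-8.6,-33.4,0,1, -13,-8.7,-33.8,0,1, -13,-8.7,-33.8,0,1, -13,-8.7,-33.8,0,1]'
python3 - <<'E'
from station import robot
from det import *
w=robot.read_camera('wrist');s=robot.get_state();R=Rt(s);print(s['ee_pos'],s['grip_width'],s['ft_force'])
cv2.imwrite('pics/w25.png',w['image'][:,:,::-1])
p=tuple(int(x) for x in proj(w,[.3915,.312,.042]));print(p)
d=ball(w['image'],p,*COL['navy'],55);print(d);print(rel(w,s,*d[0],.042),rel(w,s,*d[2],.042))
E
```

```text
t: 29.2
ee_pos: [0.3919, 0.3113, 0.1295]
tcp_rot: [0.58, 0.405, 0.58, -0.404]
ft_force: [0.6, 0.5, 0.1]
grip_width: 0.0851
[0.39197101 0.31115244 0.12942879] 0.08521203931204985 [-0.72418774  0.00224136 -0.75320586]
(252, 188)
((254.09559631347656, 188.51963806152344), 35.02105712890625, (254.3202965978482, 190.4326354560434), np.float64(33.08576277775769))
[87.4  0.   0.4] [87.4 -1.7  0.6]
```

View pics/w25.png

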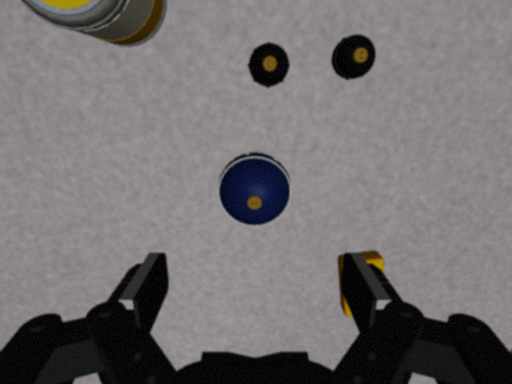

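```bash
python3 -m handwheel '[2.5,-0.05,0,0,1, 5,-0.05,0,0,1, 7,-0.05,0,0,1, 8,-0.05,0,0,1, 8,-0.05,0,0,1, 8,-0.05,0,0,1]'
python3 - <<'E'
from station import robot
from det import *
w=robot.read_camera('wrist');s=robot.get_state();print(s['ee_pos'],s['grip_width'],s['ft_force'])
cv2.imwrite('pics/w26.png',w['image'][:,:,::-1])
d=ball(w['image'],(254,230),*COL['navy'],75);print(d);print(rel(w,s,*d[0],.042))
E
```

```text
t: 29.85
ee_pos: [0.3914, 0.3117, 0.0501]
tcp_rot: [0.58, 0.405, 0.58, -0.404]
ft_force: [0.3, 0.4, 0.2]
grip_width: 0.0854
[0.39164787 0.31196684 0.05060115] 0.08546853187627557 [ 0.37737396 -0.53203873  0.50422938]
((254.8115234375, 228.1116943359375), 50.15748977661133, (254.97042339118104, 228.90789384833548), np.float64(48.5481776408536))
[ 8.6 -0.5  1.3]
```

View pics/w26.png

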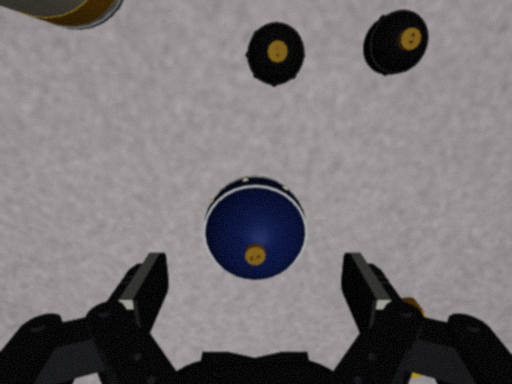

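```bash
python3 -m handwheel '[1,0,0.03,0,1, 2.2,0,0.03,0,1, 3.4,0,0.03,0,1, 4.5,0,0.03,0,1, 5.2,0,0.03,0,1, 5.6,0,0.03,0,1, 5.6,0,0.03,0,1, 5.6,0,0.03,0,1]'
python3 - <<'E'
from station import robot
from det import *
w=robot.read_camera('wrist');s=robot.get_state();print(s['ee_pos'],s['grip_width'],s['ft_force'])
cv2.imwrite('pics/w27.png',w['image'][:,:,::-1])
E
```

```text
t: 30.7
ee_pos: [0.3911, 0.3117, -0.0065]
tcp_rot: [0.58, 0.404, 0.58, -0.404]
ft_force: [-0.7, -0.0, -0.4]
grip_width: 0.0855
[ 0.3912112   0.31178398 -0.006256  ] 0.08551312985084061 [ 0.39594547  0.38156013 -0.39992314]
```

View pics/w27.png

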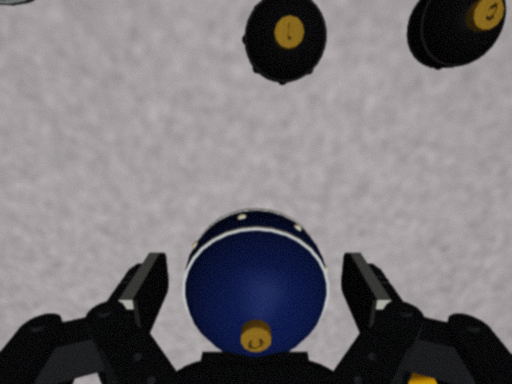

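Centred between the pads (ball 183–328, pads 167–342). Closing and lifting.

```bash
python3 -m handwheel '[0,0,0.05,0,0.92, 0,0,0.05,0,0.85, 0,0,0.05,0,0.78, 0,0,0.05,0,0.7, 0,0,0.05,0,0.6, 0,0,0.05,0,0.54, 0,0,0.05,0,0.54, 0,0,0.05,0,0.54]'
python3 -m handwheel '[-0.2,0,0,0,0.54, -0.6,0,0,0,0.54, -1.2,0,0,0,0.54, -2,0,0,0,0.54, -2,0,0,0,0.54, -2,0,0,0,0.54]'
python3 - <<'E'
from station import robot
from det import *
w=robot.read_camera('wrist');s=robot.get_state();print(s['ee_pos'],s['grip_width'],s['ft_force'])
cv2.imwrite('pics/w28.png',w['image'][:,:,::-1]); print(togo(s,[.664,.0525,.15]))
E
```

```text
t: 31.55
ee_pos: [0.3913, 0.3113, -0.006]
tcp_rot: [0.58, 0.405, 0.58, -0.404]
ft_force: [-1.4, -0.6, 6.3]
grip_width: 0.0617
t: 32.15
ee_pos: [0.3913, 0.3112, 0.0136]
tcp_rot: [0.58, 0.404, 0.58, -0.404]
ft_force: [0.1, 1.3, -0.8]
grip_width: 0.0623
[0.39106391 0.31107011 0.01321615] 0.06205022535978367 [ 0.37232007  0.35113987 -0.37944898]
[-13.68  16.65  33.71]
```

View pics/w28.png

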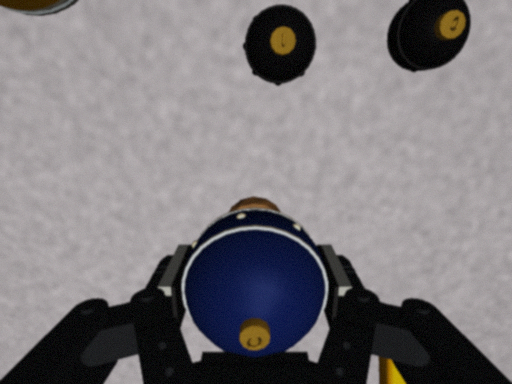

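```bash
python3 -m handwheel '[-2,0,0,0,0.54, -5,0,0,0,0.54, -8.5,0.5,1,0,0.54, -11.5,2,4,0,0.54, -13.2,4,8,0,0.54, -13.7,6,12,0,0.54, -13.7,8,16,0,0.54, -13.7,10,20,0,0.54, -13.7,12,24,0,0.54, -13.7,14,28,0,0.54, -13.7,15.8,31.8,0,0.54, -13.7,16.5,33.3,0,0.54, -13.7,16.6,33.7,0,0.54, -13.7,16.6,33.7,0,0.54, -13.7,16.6,33.7,0,0.54]'
python3 - <<'E'
from station import robot
from det import *
w=robot.read_camera('wrist');s=robot.get_state();print(s['ee_pos'],s['grip_width'],s['ft_force'])
cv2.imwrite('pics/w29.png',w['image'][:,:,::-1])
p=proj(w,[.6650,.0525,.022])
q,X=dark(w,tuple(int(a) for a in p),32,.022);print(p,np.round(q,1),X.round(4),((X-s['ee_pos'])@Rt(s)*1000).round(1))
hsv=cv2.cvtColor(w['image'],cv2.COLOR_RGB2HSV)
print([(i,hsv[i,255].tolist()) for i in range(202,214)],[(i,hsv[i,280].tolist()) for i in range(345,362)])
print([(b,fity(w,s,.048,.032,b).round(1)) for b in(352,354,356,358,360)],[(b,fity(w,s,.048,.032,b,'min').round(1)) for b in(204,206,208,210,212)])
c=robot.read_camera('scene');cv2.imwrite('pics/s29.png',c['image'][:,:,::-1])
E
```

```text
t: 33.7
ee_pos: [0.6629, 0.0535, 0.1502]
tcp_rot: [0.58, 0.404, 0.581, -0.404]
ft_force: [-0.6, 0.4, 0.2]
grip_width: 0.0616
[0.66290145 0.05371301 0.15045037] 0.061833411273603624 [-0.09539487  0.20511448  0.30075709]
[255.24929684 174.40172663] [256.  174.1] [0.6656 0.0519 0.022 ] [128.4   1.9   2.6]
[(202, [114, 6, 197]), (203, [96, 7, 194]), (204, [90, 7, 194]), (205, [111, 9, 196]), (206, [90, 4, 182]), (207, [55, 10, 149]), (208, [21, 15, 122]), (209, [90, 6, 80]), (210, [110, 36, 43]), (211, [111, 206, 21]), (212, [115, 144, 23]), (213, [123, 255, 22])] [(345, [112, 231, 65]), (346, [113, 215, 64]), (347, [118, 188, 68]), (348, [115, 204, 65]), (349, [115, 202, 63]), (350, [113, 200, 56]), (351, [117, 158, 42]), (352, [118, 170, 27]), (353, [30, 39, 13]), (354, [102, 142, 9]), (355, [30, 36, 14]), (356, [50, 128, 12]), (357, [150, 51, 5]), (358, [30, 60, 17]), (359, [45, 170, 9]), (360, [105, 57, 9]), (361, [75, 57, 9])]
[(352, np.float64(5.3)), (354, np.float64(4.2)), (356, np.float64(3.2)), (358, np.float64(2.2)), (360, np.float64(1.1))] [(204, np.float64(3.3)), (206, np.float64(2.3)), (208, np.float64(1.4)), (210, np.float64(0.4)), (212, np.float64(-0.6))]
```

View pics/w29.png

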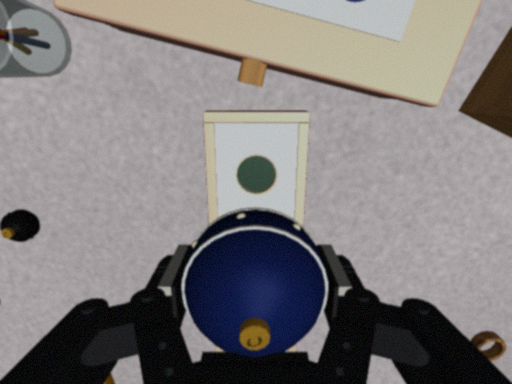

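View pics/s29.png

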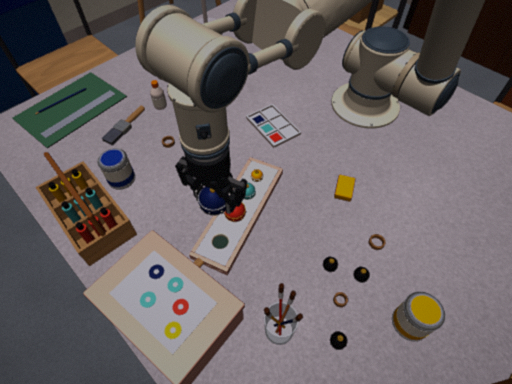

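```bash
python3 -m handwheel '[3,0,0.15,0,0.54, 6,0,0.15,0,0.54, 9,0,0.15,0,0.54, 11.2,0,0.15,0,0.54, 12.8,0,0.15,0,0.54, 13.6,0,0.15,0,0.54, 13.8,0,0.15,0,0.54, 13.8,0,0.15,0,0.54, 13.8,0,0.15,0,0.54]'
python3 - <<'E'
from station import robot
from det import *
w=robot.read_camera('wrist');s=robot.get_state();print(s['ee_pos'],s['grip_width'],s['ft_force'])
cv2.imwrite('pics/w30.png',w['image'][:,:,::-1])
print('go',togo(s,[.6635,.0523,.0011]))
e=s['ee_pos']
for a,b in((61.5,-50),(61.5,50),(0,-50),(0,50)):
    X=np.array([.6651,.0529,.024])+np.array([.9376,.348,0])*a/1000+np.array([.348,-.9376,0])*b/1000;print(a,b,proj(w,X).round(1))
E
```

```text
t: 34.7
ee_pos: [0.665, 0.0511, 0.014]
tcp_rot: [0.581, 0.405, 0.579, -0.404]
ft_force: [-0.5, -0.5, 0.3]
grip_width: 0.062
[0.6649847  0.05109565 0.01391338] 0.06205337164606823 [-0.44001422  0.1484106   0.19384333]
go [ 1.28 -0.1  -0.17]
61.5 -50 [150.7 131.7]
61.5 50 [348.  131.3]
0 -50 [162.6 240.6]
0 50 [337.6 240.2]
```

View pics/w30.png

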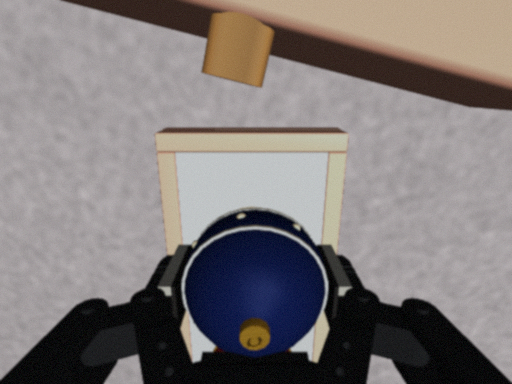

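```bash
python3 - <<'E'
from station import robot
from det import *
w=robot.read_camera('wrist');s=robot.get_state()
crop(w,256,150,48,7,'a.png');a=cv2.imread('pics/a.png');
b=cv2.resize(w['image'][120:250,140:370,::-1],None,fx=3.4,fy=3.4,interpolation=cv2.INTER_CUBIC);cv2.imwrite('pics/w31.png',b)
print(rel(w,s,252,133,.024),rel(w,s,252,152,.024),'ball',rel(w,s,255.3,280,s['ee_pos'][2]+.048))
hsv=w['image'].astype(int)
for r in(165,185,205): print(r,hsv[r,150:185].sum(1).tolist(),hsv[r,318:352].sum(1).tolist())
E
```

```text
[-10.2  61.6  -0.4] [-10.2  51.9  -0.4] ball [-48.    0.6   1.2]
165 [494, 492, 493, 492, 501, 499, 465, 446, 452, 504, 515, 520, 531, 508, 520, 523, 526, 521, 531, 526, 535, 538, 519, 534, 509, 513, 537, 567, 579, 584, 584, 594, 577, 582, 589] [571, 587, 585, 585, 577, 591, 573, 582, 547, 492, 486, 526, 547, 547, 554, 550, 551, 541, 546, 557, 546, 547, 549, 548, 542, 532, 540, 509, 516, 517, 519, 513, 503, 508]
185 [487, 494, 488, 495, 484, 491, 492, 492, 479, 471, 474, 504, 517, 514, 520, 514, 530, 517, 525, 523, 520, 515, 523, 527, 534, 519, 496, 518, 566, 591, 585, 584, 573, 584, 585] [581, 579, 589, 581, 580, 591, 565, 536, 482, 512, 536, 560, 553, 540, 547, 552, 551, 556, 540, 548, 545, 540, 550, 526, 528, 512, 496, 474, 481, 496, 492, 494, 484, 477]
205 [485, 488, 472, 460, 457, 472, 464, 458, 463, 468, 458, 460, 474, 506, 513, 518, 518, 527, 520, 512, 530, 527, 526, 521, 538, 534, 529, 524, 503, 511, 560, 585, 583, 582, 577] [587, 587, 585, 595, 572, 542, 460, 490, 521, 548, 550, 546, 544, 549, 544, 549, 539, 556, 553, 549, 546, 537, 533, 503, 482, 480, 487, 479, 478, 479, 486, 486, 477, 495]
```

View pics/w31.png

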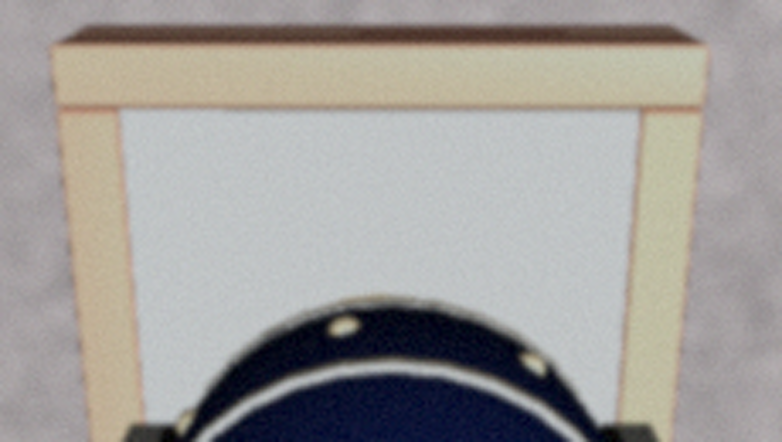

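```bash
python3 -m handwheel '[0.1,-0.13,-0.18,0,0.54, 0.4,-0.13,-0.18,0,0.54, 0.7,-0.13,-0.18,0,0.54, 0.95,-0.13,-0.18,0,0.54, 1.1,-0.13,-0.18,0,0.54, 1.15,-0.13,-0.18,0,0.54, 1.15,-0.13,-0.18,0,0.54]'
python3 - <<'E'
from station import robot
from det import *
w=robot.read_camera('wrist');s=robot.get_state();print(s['ee_pos'],s['ft_force'],togo(s,[.6635,.0523,.0011]))
g=w['image'].astype(int).sum(2)
for r in(185,200): print(r,g[r,170:190].tolist(),g[r,316:334].tolist())
print(g[120:160,252].tolist())
E
```

```text
t: 35.5
ee_pos: [0.6628, 0.0524, 0.0017]
tcp_rot: [0.581, 0.405, 0.58, -0.404]
ft_force: [0.7, 0.9, 4.7]
grip_width: 0.0617
[0.66274848 0.05236533 0.00163123] [-0.77817931  0.75915093  4.76789716] [0.05 0.07 0.03]
185 [521, 525, 509, 509, 487, 529, 554, 583, 586, 578, 573, 580, 580, 578, 580, 568, 574, 575, 583, 581] [584, 572, 583, 583, 573, 571, 571, 581, 576, 570, 581, 585, 581, 572, 583, 574, 578, 574]
200 [520, 524, 533, 514, 520, 500, 518, 556, 572, 585, 579, 578, 574, 572, 570, 567, 572, 580, 565, 575] [574, 579, 583, 577, 573, 584, 568, 581, 585, 569, 565, 577, 567, 579, 589, 581, 577, 531]
[503, 495, 517, 508, 505, 503, 439, 301, 196, 173, 179, 188, 282, 416, 488, 536, 541, 534, 531, 532, 525, 532, 526, 529, 524, 529, 520, 532, 518, 530, 518, 503, 452, 420, 517, 557, 574, 575, 568, 576]
```

```bash
python3 -m handwheel '[-0.05,0.06,0,0,0.54, -0.05,0.06,0,0,0.54, 0,0.06,0,0,0.54, 0.02,0.06,0,0,0.54, 0.02,0.06,0,0,0.54]'
python3 - <<'E'
from station import robot
from det import *
w=robot.read_camera('wrist');s=robot.get_state();print(s['ee_pos'],s['ft_force'],[rel(w,s,255,r,.024) for r in(132,133,134)])
E
```

```text
t: 36.05
ee_pos: [0.6633, 0.0525, 0.0013]
tcp_rot: [0.581, 0.404, 0.58, -0.404]
ft_force: [-0.4, 0.4, 6.4]
grip_width: 0.062
[0.66327077 0.05247718 0.0012734 ] [ 6.07223198e-01 -3.79014312e-03  5.35871917e+00] [array([-22.6,  63.7,   1.1]), array([-22.6,  63.2,   1.1]), array([-22.6,  62.8,   1.1])]
```

Contact is light (about 5 N) at the expected seat height; releasing.

```bash
python3 -m handwheel '[-0.02,0,0,0,0.74, -0.02,0,0,0,0.78, -0.02,0,0,0,0.84, -0.02,0,0,0,0.92, -0.02,0,0,0,1, -0.02,0,0,0,1]'
python3 - <<'E'
from station import robot
from det import *
w=robot.read_camera('wrist');s=robot.get_state();R=Rt(s);print(s['ee_pos'],s['grip_width'],s['ft_force'])
cv2.imwrite('pics/w32.png',w['image'][:,:,::-1])
E
```

```text
t: 36.7
ee_pos: [0.6626, 0.0525, 0.0004]
tcp_rot: [0.58, 0.404, 0.58, -0.404]
ft_force: [-0.4, 0.6, 1.2]
grip_width: 0.0853
[6.62645261e-01 5.24762745e-02 4.77817467e-04] 0.08563760241569034 [-0.75194465 -0.81965949 -0.89632498]
```

View pics/w32.png

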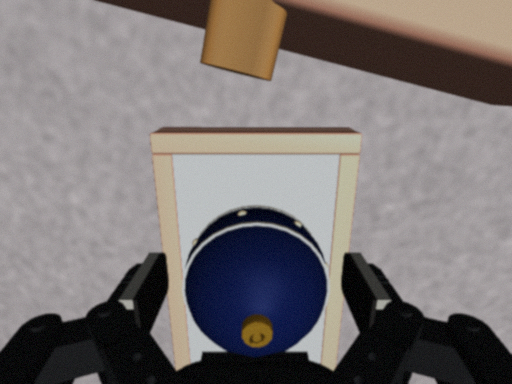

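Seated, fingers clear at 167/342 px. Straight up, then back off along −y and look.

```bash
python3 -m handwheel '[-1,0,0,0,1, -3,0,0,0,1, -6,0,0,0,1, -10,0,0,0,1, -14,0,0,0,1, -17,-3,0,0,1, -17,-7,0,0,1, -17,-11,-3,0,1, -17,-15,-7,0,1, -17,-18,-11,0,1, -17,-18,-15,0,1, -17,-18,-19,0,1, -17,-18,-20,0,1, -17,-18,-20,0,1, -17,-18,-20,0,1]'
python3 - <<'E'
from station import robot
from det import *
t=robot.read_camera('top');c=robot.read_camera('scene');s=robot.get_state();print(s['ee_pos'],s['ft_force'])
a=cv2.resize(t['image'][136:264,192:320,::-1],(400,400),interpolation=cv2.INTER_CUBIC)
b=cv2.resize(c['image'][150:280,185:315,::-1],(400,400),interpolation=cv2.INTER_CUBIC)
cv2.imwrite('pics/f.png',np.hstack([a,b]));cv2.imwrite('pics/ft.png',t['image'][:,:,::-1]);cv2.imwrite('pics/fs.png',c['image'][:,:,::-1])
o=np.array([.4725,-.0185,0]);d=np.array([.9376,.348,0])
for nm,x,h in(('ochre',0,.0134),('teal',.059,.0173),('coral',.128,.0212),('navy',.207,.0251)):
    X=o+d*x+[0,0,.024+h]; r=[]
    for cam in(t,c):
        p=proj(cam,X);q=ball(cam['image'],tuple(int(v) for v in p),*COL[nm],16);r.append((np.round(p,1),np.round(q[0],1)))
    print(nm,r,'tri',tri(t,r[0][1],c,r[1][1])[0].round(4),'exp',X.round(4))
E
```

```text
t: 38.25
ee_pos: [0.425, 0.1771, 0.1711]
tcp_rot: [0.58, 0.404, 0.58, -0.404]
ft_force: [-0.2, 0.7, -0.2]
grip_width: 0.0855
[0.4252327  0.17664237 0.17075825] [-0.77274726 -0.83922099  0.37924408]
ochre [(array([268.5, 231.7]), array([268.3, 232.1])), (array([257.1, 175.4]), array([256.5, 174.5]))] tri [ 0.4722 -0.019   0.0403] exp [ 0.4725 -0.0185  0.0374]
teal [(array([261.2, 212.4]), array([261.1, 212.6])), (array([247.4, 191. ]), array([246.7, 190.2]))] tri [0.5279 0.0014 0.0441] exp [0.5278 0.002  0.0413]
coral [(array([252.8, 189.9]), array([252.9, 190. ])), (array([235.2, 210.9]), array([234.4, 210.1]))] tri [0.5927 0.025  0.0478] exp [0.5925 0.026  0.0452]
navy [(array([243.2, 164.5]), array([243. , 164.3])), (array([219.8, 236.1]), array([218.7, 235.4]))] tri [0.6673 0.053  0.0526] exp [0.6666 0.0535 0.0491]
```

View pics/f.png

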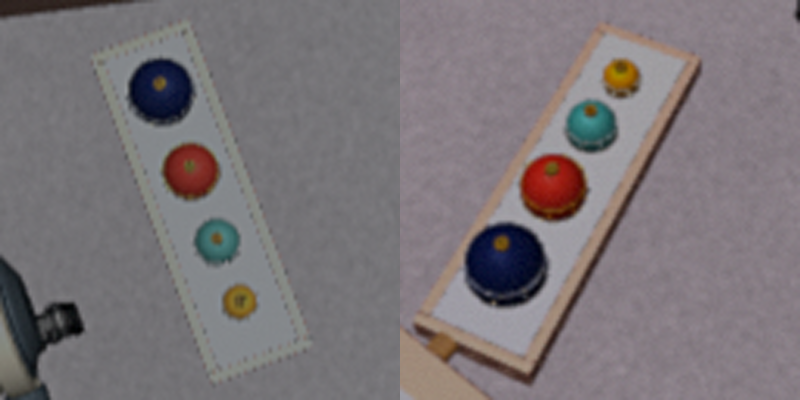

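View pics/fs.png

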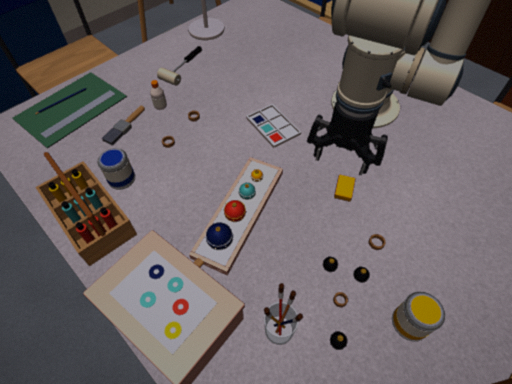

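```bash
python3 - <<'E'
from station import robot
print(robot.close_job())
E
```

```text
the job is handed in; nothing more can be done
None
```

All four baubles are in the pink tray, smallest to largest (ochre, teal, coral, navy in dimples 1 to 4), and the job is handed in. It took about 38 s of the 99 s allowed.

- **Final checks:** The last top and scene pictures show every cap upward and each bauble within about 1 mm sideways of its dimple centre. The blue tin stands where it was, and the gripper is clear. The black look-alikes were not grasped and show no shift in the last picture.
- **Contact forces:** I read 3 to 6 N as each bauble was set down. The highest force I saw at any point was about 8 N.
- **Failed grasp:** My first try on ochre closed above the ball and touched it lightly. The finger pads sit about 25 mm behind the reported tool point. It stayed on its ring, and a lower grasp worked.
- **Ochre tilt:** In the wrist camera, ochre looked tilted by about 10°. Teal looked similar on its ring before being touched, so I took it as mostly a camera error. Ochre's cap looks upright in the final views.
- **Height disagreement:** Combining the top and scene cameras puts all four baubles about 3 mm higher than their seated height. As it is nearly the same for all four, and each was released with its tool height within about 1 mm of the seating height, I took it as a calibration error.

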